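# Dole out candy at the lunch table

## Robot

A 6-joint arm with a two-finger parallel gripper is mounted at the origin on the work surface. World frame = base frame: x ahead of the robot, y to its left, z up, the work surface at z = 0. Lengths are in mm, angles in rad, forces in N, time in s.
With the tool pointing down it reaches from about 425 to 1125 mm from the base axis. Payload 14.9 kg.
Tool frame: the origin (TCP) lies midway between the tips of the shut fingers; the grasp point (between the pads) lies 19 mm behind it; z points along the fingers, x is the direction in which the jaws open and shut, and the axes are right-handed (so a half turn about z gives the same grasp; the last joint's range is limited). The gripper opens to 91 mm and grips with 3 to 60 N. Pads are 32 mm wide; open, the fingers measure 118 mm over their backs; the gripper's body (76 mm by 178 mm) begins 60 mm behind the grasp point.
Start: joints at [-1.265, 0.379, 1.734, -0, 1.028, -0.033], TCP at [232.645, -660.223, 193.332] pointing down, gripper open.
Joint ranges: [-2.77, 2.77], [-0.74, 2.19], [0, 2.66], [-1.06, 4.2], [0.31, 2.87], [-3.08, 3.08]. Speed limits (rad/s): [1.89, 1.89, 2.39, 3.14, 3.14, 3.14].

## Interface

Orientations are given as a 3x3 rotation matrix whose columns are the frame's x, y, z axes.
In Python, from bench import monitor, camera, calibration, robot, models gives the robot as it stands. The module is installed in compiled form; this text tells all that it offers.
- The arm moves only by the tool drive_tool, never from a script. Its argument "deltas" is a list of rows, each an object of numbers: "x", "y", "z": the shift along the tool's x, y, z in mm; "rx", "ry", "rz": the turn, a rotation vector about the tool's x, y, z in rad; "jaw": the finger opening in mm, from 0 to 91.2. In form: [{"x": .., "y": .., "z": .., "rx": .., "ry": .., "rz": .., "jaw": ..}, ...]. A call has 1 to 5 rows; each row shifts and turns the commanded pose from where the row before left it, along the tool's axes as they then stand; what a row does not reach is not made up. A row lasts 1/8 s, in which the tool goes at most 62.5 mm and 10.7 degrees, less where a joint would pass 70% of its speed; a pose out of reach is approached as far as the arm can. A call with a gripper value outside its range is refused whole. The fingers move at their own pace and stop on an object; the grip force is fixed at half the most. Time passes only in rows, so rows that do not move let the fingers close. It gives the time, the measured TCP pose, the force and the opening at its end, in the units of the state.
- monitor.get_state(): the state, without advancing time (a new reading comes with each control period).
- camera(name): name is "scene" or "side" or "wrist"; returns the picture (384x512x3 uint8, red, green, blue); there is no depth.
- calibration(name): a dict with "fx", "fy", "cx", "cy" (pixels), "R" (3x3) and "t" (3): a world point X has camera coordinates R X + t; the wrist camera has in their place "mount" (4x4, takes a point from camera to tool coordinates, whose origin is the TCP and whose axes are the tool frame's). Camera axes: x right, y down, z forward; pixel columns grow to the right and rows downward; lengths in mm; the calibration is good to about 2 mm. A picture is of the moment at which its call begins: read the wrist's pose just before it. calibration takes no time and is no camera call.
- robot.finish_job(): hands the job in, once; it reports no verdict.
Trained networks look in the newest picture that a camera, given by its name, has taken for a name from the list of things; names that differ only in an ending like _2 or _b are one class to them, and where a whole thing is asked for, a point or a joint stands for the part that bears it (a point fixed in the world has none). Each returns a list of dicts, best first, with "confidence" (0 to 1); they miss things now and then, are a little off and sometimes report something else, mostly with a low value. They report only what shows in the picture. A call takes as long as a camera call. They do not tell look-alikes from the thing itself.
- models.trace(camera, thing): "region" (384x512 bool, what is visible of it) and "extent" ([left, top, right, bottom] in pixels, round what is visible of it).
- models.pinpoint(camera, thing): "centre" ([row, column] in pixels: a listed point, or the origin of a listed thing).
The state is a dict: "clock": time; "qpos": joint angles; "joint_vel": joint speeds; "joint_efforts": joint torques, N m; "tcp_pos": TCP position; "tcp_rot": TCP orientation; "force": force on the tool from outside, world axes, zero at the start; "wrist_torque": the same for the moment, N m; "grip_width": opening from 0.0 (shut) to 1.0 (fully open).
Only numpy, scipy, OpenCV 4.12 (cv2) and the standard library are available. Lean on these libraries where they do the work, as an engineer would, in place of code of your own. Each camera call takes 0.05 s, during which the arm holds its last target. There are 200 camera calls.

## Task

Lift the lock bar level, straight up out of the dispenser's two brackets, and lay it on the grey mat. Then, one bowl after the other, set each bowl from the wooden board under the spout, turn the paddle knob clockwise by exactly two clicks so that two candies drop into it, and stand it back upright on the board. Finally lay the bar home again, centred in both brackets; no candy may be left lying about, and the sauce bottle, jar, paper cup and blue dish stay where they are.

Things in the scene. Friction and masses are not known exactly. Their poses are not given: they have to be found in the camera images.
- dispenser: Fixed dispenser, 200 wide, 160 deep, 222 high. Origin on the table under its vertical axis; -x is its front (facing the robot), z up. Closed clear drum, radius 66, z = 105 to 140, candies in 8 pockets, black paddle knob on top. Below it a bay open to the front, where a bowl stands on the table: between two posts (16 x 14, x = 0, y = +-88), rear column from x = +35, headroom 79 under the spout.
- spout (a point): Lower end of the square spout, 79 mm above the table, 44 mm in front of the drum's axis; candies drop straight down from here. A bowl's middle belongs below this point (within about 12 mm), its handle pointing out to the front. The drum's front edge is 22 mm farther to the front.
- knob (a joint): Knob angle in rad: 0 at the start and lower stop, growing clockwise seen from above, to 6.3. Sprung detent every 45 degrees (0.785 rad): a click takes about 0.15 N m, snaps home past half way and brings the next pocket over the spout. Each new click, up to seven, drops one candy about half way through; turning back drops none.
- knob_grip (a point): On the knob's vertical axis, 178 mm above the table, where the paddle is gripped from above. The paddle is an upright black plate 70 long x 12 thick, from z = 150 to 197; at knob angle 0 its length lies along the dispenser's y, and it turns with the knob.
- seat (a point): On the dispenser's axis at the floor of the two U brackets, 200 mm above the table, axes as the dispenser's. The lock bar's origin lies here when home. The open-topped brackets stand on the posts at y = +-88: slot 26 wide in x, 14 long in y, walls to z = 222.
- bar: Loose aluminium lock bar, 212 long (its y) x 20 wide (x) x 12 thick, 150 g, with an upright grip plate on its middle (12 thick in x, 34 long in y, up to z = 56; pinch it from above across its 12 mm, about z = 40). Origin: middle of its underside, z up. At the start it lies in the U brackets across the top of the paddle. Either end may go left.
- mat: Fixed grey plastic mat, 170 (x) x 280 (y) x 3 mm. Origin: centre of its underside. It is left or right of the dispenser, the board on the other side.
- board: Fixed brown wooden serving board, 270 (x) x 320 (y) x 10 mm. Origin: centre of its underside. The bowls start on it, about 60 mm beyond its centre (+x), side by side about 85 mm apart in y, handles roughly towards -x.
- bowl_a: White ceramic snack bowl, rim radius 38, foot radius 30, height 45, wall 4, 160 g, with a straight stub handle along its -x (14 wide, 14 high, z = 29 to 43, from x = -35 to -125; pinch it from above at about x = -100, z = 36). Origin: centre of its foot, z up. May be absent.
- bowl_b: White ceramic snack bowl, rim radius 38, foot radius 30, height 45, wall 4, 160 g, with a straight stub handle along its -x (14 wide, 14 high, z = 29 to 43, from x = -35 to -125; pinch it from above at about x = -100, z = 36). Origin: centre of its foot, z up. May be absent.
- bowl_c: White ceramic snack bowl, rim radius 38, foot radius 30, height 45, wall 4, 160 g, with a straight stub handle along its -x (14 wide, 14 high, z = 29 to 43, from x = -35 to -125; pinch it from above at about x = -100, z = 36). Origin: centre of its foot, z up. May be absent.
- candy1: Smooth brown ball of candy, 24 mm in diameter, 10 g; origin at its centre. In the drum at the start (z = 117); it is the one that falls at click 1.
- candy2: Smooth brown ball of candy, 24 mm in diameter, 10 g; origin at its centre. In the drum at the start (z = 117); it is the one that falls at click 2.
- candy3: Smooth brown ball of candy, 24 mm in diameter, 10 g; origin at its centre. In the drum at the start (z = 117); it is the one that falls at click 3.
- candy4: Smooth brown ball of candy, 24 mm in diameter, 10 g; origin at its centre. In the drum at the start (z = 117); it is the one that falls at click 4.
- candy5: Smooth brown ball of candy, 24 mm in diameter, 10 g; origin at its centre. In the drum at the start (z = 117); it is the one that falls at click 5.
- candy6: Smooth brown ball of candy, 24 mm in diameter, 10 g; origin at its centre. In the drum at the start (z = 117); it is the one that falls at click 6.
- candy7: Smooth brown ball of candy, 24 mm in diameter, 10 g; origin at its centre. In the drum at the start (z = 117); it is the one that falls at click 7.
- sauce: Bystander: amber sauce bottle, 52 mm across, 150 high, behind. Leave it.
- spice_jar: Bystander: small glass jar, 40 mm across, 65 high, behind. Leave it.
- paper_cup: Bystander: paper cup, 70 mm across, 80 high, at the left. Leave it.
- small_dish: Bystander: blue dish, 80 mm across, 20 high, near the robot. Leave it.
Not all that is in view belongs to the job. Leave any green or purple look-alike of the bowl_c alone.

How it is judged:
By the outcome, as a careful person would: the job done as asked, in the order asked, and still so for the second after the job is handed in, with the robot touching nothing.
Of bowl_a, bowl_b, bowl_c only 2 to 3 are there at a start; the rules pass over those that are not, and their reading is None.
At some moment in a run one of bowl_a, bowl_b, bowl_c may be knocked a few centimetres aside while the robot is not near it.
It also fails if it takes over 210 s, if anything falls off the work surface, if the arm or the gripper's body presses on something with over 40 N, if the wrist force passes 120 N, or if a joint passes its speed limit or range.

## Working session

There is one attempt and no reset: what is moved stays moved. The work goes in short steps, Python scripts to look and compute and a tool call to move; the robot and the scene stay as the last step left them, time stands still between calls to the robot, and variables do not carry over. Pictures are saved under pics/ and viewed, about 12 in all and at most 16, crops included, and the job is handed in when it is done.

Besides the shell and the picture viewer there is one more tool, called after ">>>" as a command line: name --argument value ..., lists and objects as JSON in quotes. drive_tool: Moves the arm, as the interface text tells. Its arguments: {"type":"object","properties":{"deltas":{"type":"array","items":{"type":"object","properties":{"x":{"type":"number"},"y":{"type":"number"},"z":{"type":"number"},"rx":{"type":"number"},"ry":{"type":"number"},"rz":{"type":"number"},"jaw":{"type":"number"}}}}},"required":["deltas"]}

```bash
mkdir -p pics
cat > h.py <<'E'
import numpy as np, cv2
from bench import monitor, camera, calibration, robot, models
def save(n,im,s=1):
    im=cv2.resize(im,None,fx=s,fy=s,interpolation=cv2.INTER_CUBIC) if s!=1 else im
    cv2.imwrite('pics/'+n+'.png',im[:,:,::-1])
def proj(c,X):
    k=calibration(c); 
    R,t=cam(c); p=R@np.asarray(X,float)+t
    return np.array([k['fx']*p[0]/p[2]+k['cx'],k['fy']*p[1]/p[2]+k['cy']])
def cam(c,st=None):
    k=calibration(c)
    if 'R' in k: return np.array(k['R']),np.array(k['t'])
    st=st or monitor.get_state(); T=np.eye(4);T[:3,:3]=st['tcp_rot'];T[:3,3]=st['tcp_pos']
    W=np.linalg.inv(T@np.array(k['mount'])); return W[:3,:3],W[:3,3]
def ray(c,rc,st=None):
    k=calibration(c);R,t=cam(c,st)
    d=R.T@np.array([(rc[1]-k['cx'])/k['fx'],(rc[0]-k['cy'])/k['fy'],1]); return -R.T@t,d/np.linalg.norm(d)
def atz(c,rc,z,st=None):
    o,d=ray(c,rc,st); return o+d*(z-o[2])/d[2]
def tri(rs):
    A=sum(np.eye(3)-np.outer(d,d) for o,d in rs);b=sum((np.eye(3)-np.outer(d,d))@o for o,d in rs)
    X=np.linalg.solve(A,b); return X,[float(np.linalg.norm((np.eye(3)-np.outer(d,d))@(X-o))) for o,d in rs]
E
cat > a.py <<'E'
from h import *
np.set_printoptions(precision=1,suppress=True)
s=monitor.get_state();print(s['clock'],s['tcp_pos'],s['tcp_rot'],s['force'])
a=camera('scene');b=camera('side');w=camera('wrist')
im=np.vstack([np.hstack([a,b])]);save('sc',im,0.78)
save('wr',w)
for t in ['dispenser','spout','knob_grip','seat','bar','mat','board','bowl_a']:
  for c in ['scene','side']:
    print(t,c,[(np.round(r['centre'],1).tolist(),round(r['confidence'],2)) for r in models.pinpoint(c,t)][:6])
for c in ['scene','side']:
  R,t=cam(c);print(c,'pos',-R.T@t,'fwd',R[2])
E
python3 a.py
```

```text
0.0 [ 232.5 -659.8  192.7] [[ 0.3 -0.9 -0. ]
 [-0.9 -0.3  0. ]
 [-0.  -0.  -1. ]] [-0.3 -0.7  0.3]
dispenser scene [([268.5, 257.2], 0.98)]
dispenser side [([200.8, 230.8], 0.92)]
spout scene []
spout side [([218.8, 185.6], 0.24)]
knob_grip scene [([218.4, 255.7], 0.72)]
knob_grip side [([162.1, 227.6], 0.57)]
seat scene [([214.5, 254.0], 0.78)]
seat side [([160.6, 228.0], 0.56)]
bar scene [([214.7, 257.9], 0.87)]
bar side [([155.8, 228.6], 0.58), ([154.0, 229.5], 0.51)]
mat scene [([218.6, 258.2], 0.71), ([204.4, 302.0], 0.59)]
mat side [([256.0, 229.1], 0.84)]
board scene [([288.3, 139.9], 0.65)]
board side [([174.9, 287.4], 0.59)]
bowl_a scene [([284.5, 175.9], 0.69), ([199.9, 230.4], 0.69), ([296.7, 148.2], 0.65), ([237.7, 116.6], 0.58)]
bowl_a side [([240.1, 298.1], 0.9), ([186.9, 333.2], 0.66), ([181.2, 266.2], 0.65), ([169.4, 276.1], 0.61)]
scene pos [1409.5 -684.2  955.1] fwd [-0.6  0.6 -0.6]
side pos [  38.4 1298.9  903.2] fwd [ 0.3 -0.8 -0.5]
```

View pics/sc.png

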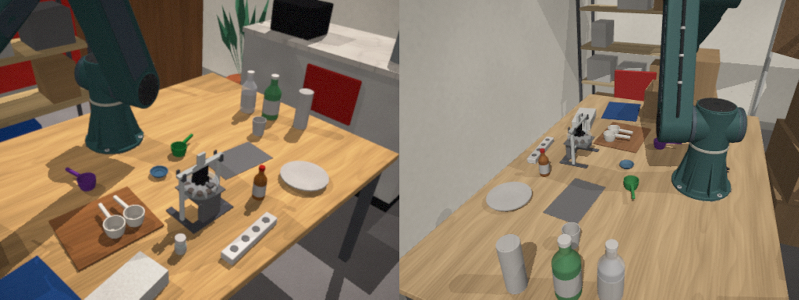

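View pics/wr.png

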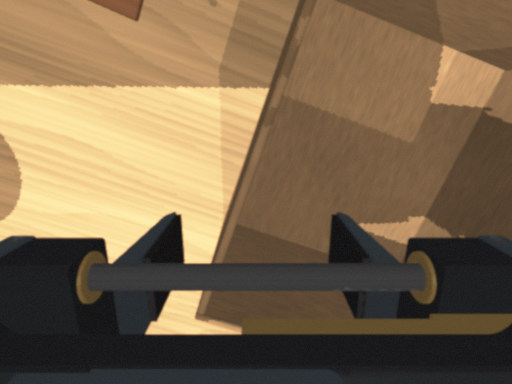

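Two white bowls on the board, at scene pixels (col 148, row 297) and (col 176, row 284). The green (col 230, row 200) and purple (col 117, row 238) ones are look-alikes to leave alone. The mat is left of the dispenser.

```bash
cat > b.py <<'E'
from h import *
np.set_printoptions(precision=1,suppress=True)
P=lambda a,b:print(*[np.round(v,1) for v in tri([ray('scene',a),ray('side',b)])])
print('disp');P([268.5,257.2],[200.8,230.8])
print('knob');P([218.4,255.7],[162.1,227.6]);print('seat');P([214.5,254],[160.6,228]);print('bar');P([214.7,257.9],[155.8,228.6])
print('b1');P([284.5,175.9],[181.2,266.2]);P([296.7,148.2],[181.2,266.2]);P([296.7,148.2],[169.4,276.1]);P([284.5,175.9],[169.4,276.1])
print('plane',atz('scene',[284.5,175.9],10),atz('scene',[296.7,148.2],10),atz('side',[181.2,266.2],10),atz('side',[169.4,276.1],10))
print('board',atz('scene',[288.3,139.9],0),atz('side',[174.9,287.4],0),'mat',atz('scene',[204.4,302],0),atz('side',[256,229.1],0))
print('look',atz('scene',[199.9,230.4],0),atz('scene',[237.7,116.6],0))
a=camera('scene');b=camera('side')
c1=cv2.resize(a[170:340,60:320],None,fx=3,fy=3,interpolation=cv2.INTER_CUBIC);save('c1',c1)
c2=cv2.resize(b[130:260,170:340],None,fx=4,fy=4,interpolation=cv2.INTER_CUBIC);save('c2',c2)
print(calibration('wrist'))
E
python3 b.py
```

```text
disp
[655.9 -10.2  -4. ] [1.8 1.8]
knob
[659.4 -14.6 184.3] [4.2 4.2]
seat
[654.6 -13.9 193.4] [6.5 6.5]
bar
[664.4 -20.6 206.5] [3.4 3.4]
b1
[ 564.3 -229.3    0.3] [3.3 3.3]
[ 564.6 -295.7  -19.8] [28.5 28.5]
[ 555.1 -321.    14.6] [7.1 7.1]
[ 555.7 -254.8   34.4] [30.6 30.6]
plane [ 569.2 -235.    10. ] [ 559.1 -317.1   10. ] [ 560.3 -208.8   10. ] [ 554.5 -339.1   10. ]
board [ 507.5 -314.7   -0. ] [ 490.4 -321.9    0. ] mat [518.9 322.8  -0. ] [507.7 333.1   0. ]
look [333.8 146.5  -0. ] [ 264.1 -260.6    0. ]
{'fx': 297.5067708714592, 'fy': 297.5067708714592, 'cx': 256.0394470663545, 'cy': 193.66106546107017, 'mount': array([[   1. ,   -0. ,   -0. ,   -0. ],
       [   0. ,    1. ,    0.3,  -76.9],
       [   0. ,   -0.3,    1. , -192.3],
       [   0. ,    0. ,    0. ,    1. ]])}
```

View pics/c1.png

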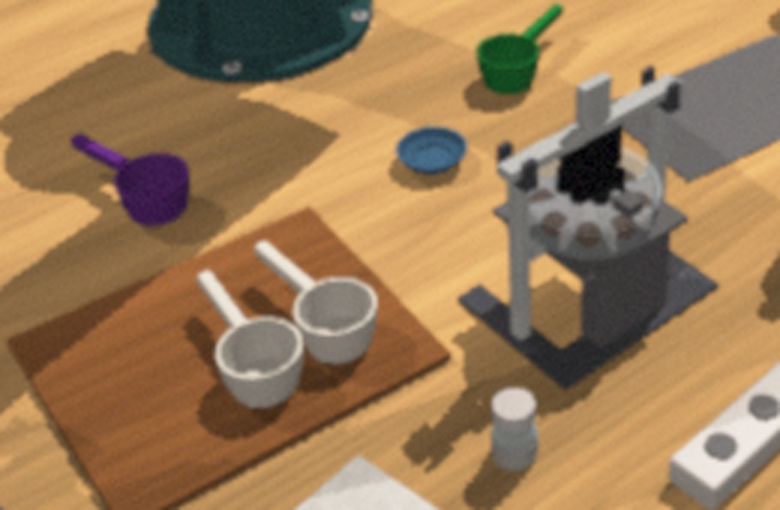

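The crop shows the bar in both brackets with its grip plate up, and two white bowls side by side on the board with handles towards the robot. I'll go above the dispenser for wrist views.

>>> drive_tool --deltas '[{"x": -34.5, "y": -40.5, "z": -14, "jaw": 91}, {"x": -34.5, "y": -40.5, "z": -14}, {"x": -34.5, "y": -40.5, "z": -14}, {"x": -34.5, "y": -40.5, "z": -14}, {"x": -34.5, "y": -40.5, "z": -14}]'

```text
validation failed for argument at $.de...
```

>>> drive_tool --deltas '[{"x": -34.5, "y": -40.5, "z": -14}, {"x": -34.5, "y": -40.5, "z": -14}, {"x": -34.5, "y": -40.5, "z": -14}, {"x": -34.5, "y": -40.5, "z": -14}, {"x": -34.5, "y": -40.5, "z": -14}]'

```text
validation failed for argument at $.de...
```

>>> drive_tool --deltas '[{"x": -34.5, "y": -40.5, "z": -14}, {"x": -34.5, "y": -40.5, "z": -14}, {"x": -34.5, "y": -40.5, "z": -14}, {"x": -34.5, "y": -40.5, "z": -14}, {"x": -34.5, "y": -40.5, "z": -14}]'

```text
validation failed for argument at $.de...
```

>>> drive_tool --deltas '[{"rz": -0.18}, {"rz": -0.18}, {"rz": -0.18}, {"rz": -0.18}, {"rz": -0.18}]'

```text
validation failed for argument at $.de...
```

>>> drive_tool --deltas '[{"rz": -0.18}, {"rz": -0.18}, {"x": 0}, {"x": 0}]'

```text
validation failed for argument at $.de...
```

```bash
cat > w.py <<'E'
import sys
from h import *
np.set_printoptions(precision=1,suppress=True)
s=monitor.get_state();w=camera('wrist');save(sys.argv[1],w)
R=np.array(s['tcp_rot']);print(round(s['clock'],2),np.array(s['tcp_pos']),'yaw',round(float(np.arctan2(R[1,0],R[0,0])),4),'tilt',R[:,2].round(3),'F',np.array(s['force']),'q',np.round(s['qpos'],2),'grip',round(s['grip_width']*91.2,1))
for t in sys.argv[2:]:
  n,z=t.split(':');z=float(z)
  for r in models.pinpoint('wrist',n)[:5]: 
    o,d=ray('wrist',r['centre'],s);print(n,np.round(r['centre'],1),round(r['confidence'],2),'at z',z,atz('wrist',r['centre'],z,s))
E
python3 w.py w1 seat:200 bar:200 knob_grip:178 dispenser:0 spout:79 mat:0 board:0 bowl_a:10
```

```text
1.05 [ 232.6 -660.3  193.4] yaw -1.232 tilt [-0. -0. -1.] F [-0.6  0.2 -0.1] q [-1.3  0.4  1.7 -0.   1.  -0. ] grip 90.9
```

View pics/w1.png

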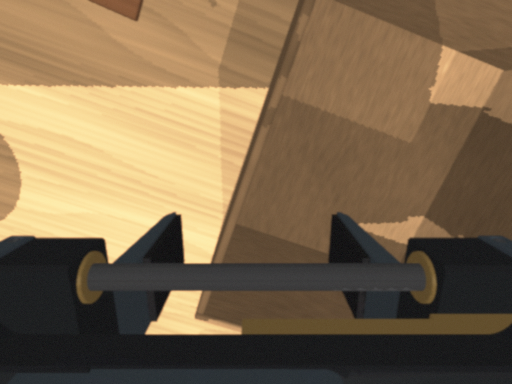

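The moves were refused, so the arm has not moved and this picture matches the first. I'll send full rows.

>>> drive_tool --deltas '[{"x": -33, "y": -42, "z": -14, "rx": 0, "ry": 0, "rz": 0, "jaw": 91}, {"x": -33, "y": -42, "z": -14, "rx": 0, "ry": 0, "rz": 0, "jaw": 91}, {"x": -33, "y": -42, "z": -14, "rx": 0, "ry": 0, "rz": 0, "jaw": 91}, {"x": -33, "y": -42, "z": -14, "rx": 0, "ry": 0, "rz": 0, "jaw": 91}, {"x": -33, "y": -42, "z": -14, "rx": 0, "ry": 0, "rz": 0, "jaw": 91}]'

```text
clock: 2.12
tcp_pos: [376.6, -433.3, 263.9]
tcp_rot: [[0.332, -0.943, 0.0], [-0.943, -0.332, -0.0], [0.0, -0.0, -1.0]]
force: [1.1, 0.5, 0.1]
grip_width: 0.997
```

>>> drive_tool --deltas '[{"x": -33, "y": -42, "z": -14, "rx": 0, "ry": 0, "rz": 0, "jaw": 91}, {"x": -33, "y": -42, "z": -14, "rx": 0, "ry": 0, "rz": 0, "jaw": 91}, {"x": -33, "y": -42, "z": -14, "rx": 0, "ry": 0, "rz": 0, "jaw": 91}, {"x": -33, "y": -42, "z": -14, "rx": 0, "ry": 0, "rz": 0, "jaw": 91}, {"x": -33, "y": -42, "z": -14, "rx": 0, "ry": 0, "rz": 0, "jaw": 91}]'

```text
clock: 2.75
tcp_pos: [519.8, -207.8, 334.1]
tcp_rot: [[0.332, -0.943, 0.0], [-0.943, -0.332, -0.0], [0.0, -0.0, -1.0]]
force: [0.7, -0.6, -0.0]
grip_width: 1.0
```

>>> drive_tool --deltas '[{"x": -33, "y": -42, "z": -14, "rx": 0, "ry": 0, "rz": 0, "jaw": 91}, {"x": -33, "y": -42, "z": -14, "rx": 0, "ry": 0, "rz": 0, "jaw": 91}, {"x": -33, "y": -42, "z": -14, "rx": 0, "ry": 0, "rz": 0, "jaw": 91}, {"x": -33, "y": -42, "z": -14, "rx": 0, "ry": 0, "rz": 0, "jaw": 91}, {"x": -33, "y": -42, "z": -14, "rx": 0, "ry": 0, "rz": 0, "jaw": 91}]'

```text
clock: 3.38
tcp_pos: [663.0, 17.7, 403.9]
tcp_rot: [[0.332, -0.943, 0.0], [-0.943, -0.332, -0.0], [0.0, -0.0, -1.0]]
force: [0.0, -0.8, -0.1]
grip_width: 0.999
```

>>> drive_tool --deltas '[{"x": 0, "y": 0, "z": 0, "rx": 0, "ry": 0, "rz": -0.18, "jaw": 91}, {"x": 0, "y": 0, "z": 0, "rx": 0, "ry": 0, "rz": -0.18, "jaw": 91}, {"x": 0, "y": 0, "z": 0, "rx": 0, "ry": 0, "rz": -0.18, "jaw": 91}, {"x": 0, "y": 0, "z": 0, "rx": 0, "ry": 0, "rz": -0.18, "jaw": 91}, {"x": 0, "y": 0, "z": 0, "rx": 0, "ry": 0, "rz": -0.18, "jaw": 91}]'

```text
clock: 4.0
tcp_pos: [662.3, 16.0, 403.3]
tcp_rot: [[0.947, -0.32, -0.0], [-0.32, -0.947, 0.0], [-0.0, -0.0, -1.0]]
force: [0.1, 0.0, -0.6]
grip_width: 0.996
```

>>> drive_tool --deltas '[{"x": 0, "y": 0, "z": 0, "rx": 0, "ry": 0, "rz": -0.18, "jaw": 91}, {"x": 0, "y": 0, "z": 0, "rx": 0, "ry": 0, "rz": -0.152, "jaw": 91}, {"x": 0, "y": 0, "z": 0, "rx": 0, "ry": 0, "rz": 0, "jaw": 91}]'

```text
clock: 4.38
tcp_pos: [662.3, 16.0, 403.3]
tcp_rot: [[1.0, -0.001, -0.0], [-0.001, -1.0, -0.0], [-0.0, 0.0, -1.0]]
force: [-0.2, 0.4, 0.9]
grip_width: 0.994
```

```bash
python3 w.py w2 seat:200 bar:200 knob_grip:178 dispenser:0 spout:79 mat:0 board:0 bowl_a:10
```

```text
4.38 [662.3  16.  403.3] yaw -0.001 tilt [-0. -0. -1.] F [-0.2  0.4  0.9] q [-0.   0.1  1.6 -0.   1.4 -0. ] grip 90.7
seat [188.6 249.9] 0.74 at z 200.0 [652.9 -11.8 200. ]
bar [188.5 248.8] 0.93 at z 200.0 [651.4 -11.7 200. ]
knob_grip [185.1 247.5] 0.93 at z 178.0 [649.  -12.4 178. ]
dispenser [163.3 254.3] 0.61 at z 0.0 [657.7 -12.1   0. ]
spout [ 38.8 303.7] 0.23 at z 79.0 [736.8 199.5  79. ]
board [293.3 185.9] 0.56 at z 0.0 [ 499.1 -313.8    0. ]
bowl_a [265.4 207.1] 0.73 at z 10.0 [ 553.2 -236.7   10. ]
bowl_a [292.6 211.8] 0.69 at z 10.0 [ 560.5 -305.3   10. ]
bowl_a [72.3 65.1] 0.56 at z 10.0 [311.4 159.2  10. ]
```

View pics/w2.png

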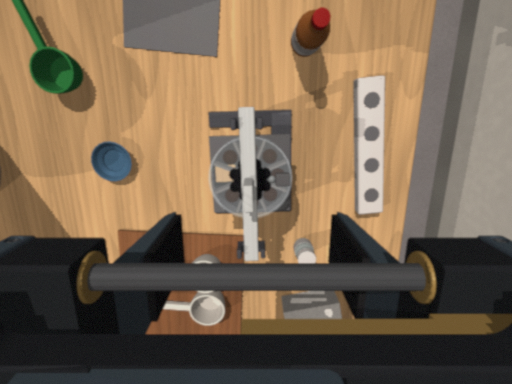

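The view shows the bar over the dispenser, top end at (col 247, row 108) and bottom end at (251, 260); mat, blue dish, bottle and bowls also show. Next: the bar's yaw, plus a second view to get its height.

>>> drive_tool --deltas '[{"x": -40, "y": -40, "z": 0, "rx": 0, "ry": 0, "rz": 0, "jaw": 91}, {"x": -40, "y": -40, "z": 0, "rx": 0, "ry": 0, "rz": 0, "jaw": 91}, {"x": 0, "y": 0, "z": 0, "rx": 0, "ry": 0, "rz": 0, "jaw": 91}]'

```text
clock: 5.2
tcp_pos: [580.5, 97.9, 403.9]
tcp_rot: [[1.0, 0.002, 0.001], [0.002, -1.0, 0.0], [0.001, -0.0, -1.0]]
force: [0.3, -0.3, -0.1]
grip_width: 1.001
```

```bash
cat > d.py <<'E'
from h import *
np.set_printoptions(precision=2,suppress=True)
s=monitor.get_state();w=camera('wrist');cv2.imwrite('w3raw.png',w[:,:,::-1])
print(s['tcp_pos'])
s1=dict(s);s1['tcp_pos']=np.array([662.3,16,403.3]);R=np.array([[1,0,0],[0,-1,0],[0,0,-1.]]);s1['tcp_rot']=R
first={'seat':[188.6,249.9],'bar':[188.5,248.8],'knob_grip':[185.1,247.5],'dispenser':[163.3,254.3]}
for n,c in first.items():
  for r in models.pinpoint('wrist',n)[:1]:
    X,e=tri([ray('wrist',c,s1),ray('wrist',r['centre'],s)]);print(n,r['centre'],round(r['confidence'],2),'tri',X,np.round(e,1),'atz',atz('wrist',r['centre'],{'seat':200,'bar':200,'knob_grip':178,'dispenser':0}[n],s))
r=models.trace('wrist','bar')[0];m=r['region'];print(r['confidence'],r['extent'])
ys=np.arange(384);mid=[(y,np.flatnonzero(m[y]).min(),np.flatnonzero(m[y]).max()) for y in ys if m[y].sum()>4]
print([tuple(map(int,v)) for v in mid[::8]])
for rr in models.trace('wrist','mat')[:1]: print('mat',rr['extent'],rr['confidence'],[atz('wrist',[y,x],3,s) for x,y in cv2.boxPoints(cv2.minAreaRect(np.argwhere(rr['region'])[:,::-1].astype(np.float32)))])
# bar outline centres per row to world at z=212 
P=np.array([atz('wrist',[y,(a+b)/2],212,s)[:2] for y,a,b in mid if b-a<22]);np.save('P.npy',P)
f=np.polyfit(P[:,1],P[:,0],1);print('bar line x=%.4f*y+%.1f'%tuple(f),'yaw',-np.arctan(f[0]),P[0],P[-1])
save('w3',w[20:330,100:450],2.2)
E
python3 d.py
```

```text
[580.53  97.86 403.85]
seat [244.3, 307.4] 0.75 tri [653.06  -9.7  208.44] [0.1 0.1] atz [654.56 -13.83 200.  ]
bar [240.9, 303.6] 0.95 tri [651.22 -15.43 185.3 ] [0.2 0.2] atz [648.8   -8.45 200.  ]
knob_grip [237.0, 303.2] 0.57 tri [649.94  -9.98 184.69] [1. 1.] atz [651.74 -12.18 178.  ]
dispenser [204.0, 291.4] 0.81 tri [655.76 -13.26   4.31] [2.8 2.8] atz [654.27 -16.64  -0.  ]
0.84 [300.1, 166.0, 313.9, 309.9]
[(171, 301, 316), (179, 300, 317), (187, 300, 316), (195, 299, 315), (203, 299, 315), (211, 300, 315), (219, 300, 315), (227, 299, 315), (235, 299, 315), (243, 299, 315), (251, 300, 317), (259, 299, 317), (295, 299, 312), (303, 299, 312)]
mat [175.6, 1.1, 271.6, 103.6] 0.82 [array([417.5 , 191.36,   3.  ]), array([436.72, 363.64,   3.  ]), array([606.21, 358.94,   3.  ]), array([602.33, 185.74,   3.  ])]
bar line x=-0.0304*y+651.5 yaw 0.03034674305254141 [648.73  97.08] [ 653.75 -114.69]
```

View pics/w3.png

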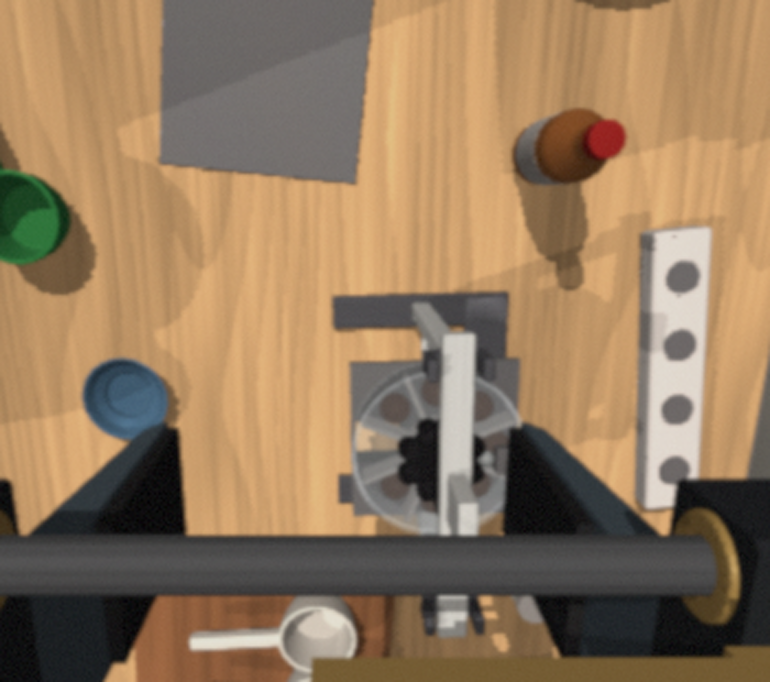

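Bar at about (652, -9), yaw 0.03 rad, underside at z≈200 (triangulated 185-208); the dispenser axis is near (653, -12). Now I'll descend onto the grip plate.

>>> drive_tool --deltas '[{"x": 36, "y": 53, "z": 0, "rx": 0, "ry": 0, "rz": -0.03, "jaw": 60}, {"x": 36, "y": 53, "z": 0, "rx": 0, "ry": 0, "rz": 0, "jaw": 60}, {"x": 0, "y": 0, "z": 45, "rx": 0, "ry": 0, "rz": 0, "jaw": 60}, {"x": 0, "y": 0, "z": 45, "rx": 0, "ry": 0, "rz": 0, "jaw": 60}, {"x": 0, "y": 0, "z": 0, "rx": 0, "ry": 0, "rz": 0, "jaw": 60}]'

```text
clock: 6.18
tcp_pos: [652.6, -6.9, 309.9]
tcp_rot: [[1.0, 0.029, -0.006], [0.029, -1.0, 0.0], [-0.006, -0.0, -1.0]]
force: [-0.0, -0.4, 0.1]
grip_width: 0.659
```

```bash
python3 w.py w4 seat:200 bar:200 knob_grip:178
python3 - <<'E'
from h import *
s=monitor.get_state();r=models.trace('wrist','bar')
for t in r[:2]:
  m=t['region'];print(t['confidence'],t['extent'])
  print([(y,int(np.flatnonzero(m[y]).min()),int(np.flatnonzero(m[y]).max())) for y in range(0,384,10) if m[y].any()])
  e=t['extent'];print(atz('wrist',[e[1],(e[0]+e[2])/2],212,s))
E
```

```text
6.17 [652.6  -6.9 309.9] yaw 0.0292 tilt [-0.  0. -1.] F [-0.  -0.4  0.1] q [-0.1  0.2  1.8 -0.   1.2 -0.1] grip 60.1
bar [188.2 255.9] 0.63 at z 200.0 [651.1  -9.4 200. ]
knob_grip [180.  255.8] 0.81 at z 178.0 [650.7  -5.8 178. ]
knob_grip [162.7 256.1] 0.47 at z 178.0 [650.5  13.8 178. ]
0.65 [100.6, 232.6, 244.7, 319.8]
[(240, 154, 169), (250, 154, 244), (260, 211, 238), (290, 239, 239), (300, 218, 242), (310, 218, 241)]
[566.63167341 -59.14059847 212.        ]
0.6 [245.9, 77.1, 267.1, 261.6]
[(80, 248, 266), (90, 247, 267), (100, 246, 268), (110, 247, 267), (120, 246, 267), (130, 247, 267), (140, 247, 267), (150, 247, 268), (160, 247, 267), (170, 247, 266), (180, 247, 266), (190, 248, 266), (200, 248, 265), (210, 247, 266), (220, 249, 266), (230, 248, 266), (240, 248, 266), (250, 248, 266), (260, 248, 265)]
[652.10835942  99.56856792 212.        ]
```

View pics/w4.png

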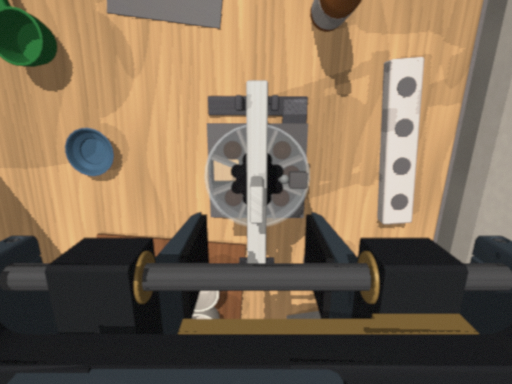

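The picture shows bar and dispenser parallel to the tool, the bar centred on columns 247-267. Descend and pinch.

>>> drive_tool --deltas '[{"x": 0, "y": 2, "z": 40, "rx": 0, "ry": 0, "rz": 0, "jaw": 60}, {"x": 0, "y": 0, "z": 40, "rx": 0, "ry": 0, "rz": 0, "jaw": 60}, {"x": 0, "y": 0, "z": 9, "rx": 0, "ry": 0, "rz": 0, "jaw": 40}, {"x": 0, "y": 0, "z": 0, "rx": 0, "ry": 0, "rz": 0, "jaw": 20}, {"x": 0, "y": 0, "z": 0, "rx": 0, "ry": 0, "rz": 0, "jaw": 0}]'

```text
clock: 7.05
tcp_pos: [655.2, -8.3, 226.5]
tcp_rot: [[1.0, 0.03, 0.003], [0.03, -1.0, -0.0], [0.003, 0.0, -1.0]]
force: [-0.3, -0.5, 0.4]
grip_width: 0.361
```

>>> drive_tool --deltas '[{"x": 0, "y": 0, "z": 0, "rx": 0, "ry": 0, "rz": 0, "jaw": 0}, {"x": 0, "y": 0, "z": 0, "rx": 0, "ry": 0, "rz": 0, "jaw": 0}, {"x": 0, "y": 0, "z": 0, "rx": 0, "ry": 0, "rz": 0, "jaw": 0}]'

```text
clock: 7.42
tcp_pos: [654.5, -8.3, 224.9]
tcp_rot: [[1.0, 0.03, 0.001], [0.03, -1.0, -0.0], [0.001, 0.0, -1.0]]
force: [-0.0, 0.6, 2.8]
grip_width: 0.129
```

>>> drive_tool --deltas '[{"x": 0, "y": 0, "z": -10, "rx": 0, "ry": 0, "rz": 0, "jaw": 0}, {"x": 0, "y": 0, "z": -10, "rx": 0, "ry": 0, "rz": 0, "jaw": 0}, {"x": 0, "y": 0, "z": -15, "rx": 0, "ry": 0, "rz": 0, "jaw": 0}, {"x": 0, "y": 0, "z": -25, "rx": 0, "ry": 0, "rz": 0, "jaw": 0}, {"x": 0, "y": 0, "z": -20, "rx": 0, "ry": 0, "rz": 0, "jaw": 0}]'

```text
clock: 8.05
tcp_pos: [654.4, -8.3, 306.3]
tcp_rot: [[1.0, 0.03, 0.001], [0.03, -1.0, -0.0], [0.001, 0.0, -1.0]]
force: [-0.5, 0.7, -1.3]
grip_width: 0.13
```

Run:
```python
from h import *
np.set_printoptions(precision=2,suppress=True)
s=monitor.get_state();print(s['tcp_pos'],s['tcp_rot'],s['force'],s['wrist_torque'],s['grip_width'])
a=camera('scene');b=camera('side');w=camera('wrist')
im=np.hstack([cv2.resize(a[140:300,200:340],None,fx=2.8,fy=2.8),cv2.resize(b[100:260,160:300],None,fx=2.8,fy=2.8)]);save('l1',im)
m=models.trace('scene','mat')[:2]+models.trace('side','mat')[:2]
for r,c in zip(m,['scene','scene','side','side']):
  print(c,r['confidence'],r['extent'],[atz(c,[y,x],3) for x,y in cv2.boxPoints(cv2.minAreaRect(np.argwhere(r['region'])[:,::-1].astype(np.float32)))])
```

```text
[654.39  -8.29 306.25] [[ 1.    0.03  0.  ]
 [ 0.03 -1.   -0.  ]
 [ 0.    0.   -1.  ]] [-0.45  0.66 -1.25] [-0.   -0.11 -0.01] 0.1303250680204646
scene 0.56 [256.9, 179.9, 348.6, 234.6] [array([425.51, 198.41,   3.  ]), array([454.22, 575.42,   3.  ]), array([632.39, 444.86,   3.  ]), array([589.36, 114.29,   3.  ])]
scene 0.41 [226.4, 169.1, 287.1, 203.8] [array([257.88, 156.18,   3.  ]), array([240.13, 480.06,   3.  ]), array([354.87, 415.82,   3.  ]), array([360.87, 114.39,   3.  ])]
side 0.83 [184.7, 228.7, 263.2, 286.6] [array([614.94, 462.06,   3.  ]), array([615.1 ,  86.78,   3.  ]), array([418.86, 207.15,   3.  ]), array([452.48, 531.63,   3.  ])]
```

View pics/l1.png

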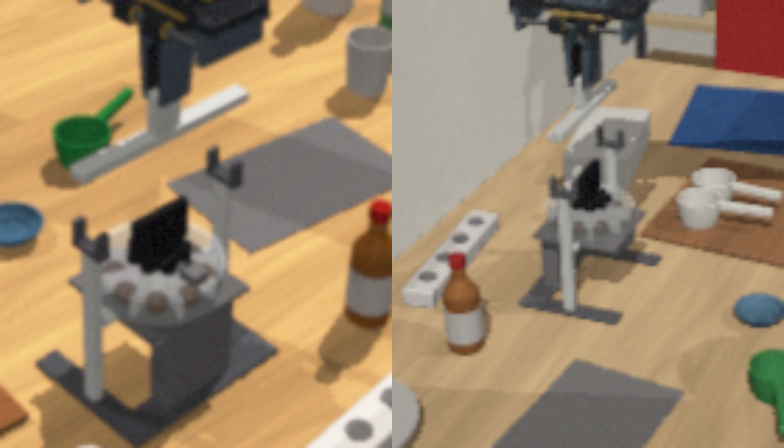

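The bar hangs level above the brackets with the black paddle free beneath, and the mat is clear. Carry it to the mat.

>>> drive_tool --deltas '[{"x": -19, "y": -48, "z": 0, "rx": 0, "ry": 0, "rz": 0, "jaw": 0}, {"x": -19, "y": -48, "z": 0, "rx": 0, "ry": 0, "rz": 0, "jaw": 0}, {"x": -19, "y": -48, "z": 0, "rx": 0, "ry": 0, "rz": 0, "jaw": 0}, {"x": -19, "y": -48, "z": 0, "rx": 0, "ry": 0, "rz": 0, "jaw": 0}, {"x": -19, "y": -48, "z": 0, "rx": 0, "ry": 0, "rz": 0, "jaw": 0}]'

```text
clock: 8.93
tcp_pos: [550.7, 230.0, 303.3]
tcp_rot: [[1.0, 0.03, -0.001], [0.03, -1.0, -0.001], [-0.001, 0.0, -1.0]]
force: [0.5, 0.5, -1.0]
grip_width: 0.129
```

>>> drive_tool --deltas '[{"x": -19, "y": -48, "z": 30, "rx": 0, "ry": 0, "rz": 0, "jaw": 0}, {"x": -19, "y": -48, "z": 30, "rx": 0, "ry": 0, "rz": 0, "jaw": 0}, {"x": 0, "y": 0, "z": 50, "rx": 0, "ry": 0, "rz": 0, "jaw": 0}, {"x": 0, "y": 0, "z": 50, "rx": 0, "ry": 0, "rz": 0, "jaw": 0}, {"x": 0, "y": 0, "z": 50, "rx": 0, "ry": 0, "rz": 0, "jaw": 0}]'

```text
clock: 9.55
tcp_pos: [510.3, 323.3, 92.0]
tcp_rot: [[1.0, 0.03, -0.001], [0.03, -1.0, -0.001], [-0.001, 0.001, -1.0]]
force: [0.1, 0.0, -2.5]
grip_width: 0.126
```

>>> drive_tool --deltas '[{"x": 0, "y": 0, "z": 40, "rx": 0, "ry": 0, "rz": 0, "jaw": 0}, {"x": 0, "y": 0, "z": 15, "rx": 0, "ry": 0, "rz": 0, "jaw": 0}, {"x": 0, "y": 0, "z": 0, "rx": 0, "ry": 0, "rz": 0, "jaw": 0}]'

```text
clock: 9.93
tcp_pos: [510.7, 323.3, 38.8]
tcp_rot: [[1.0, 0.03, -0.001], [0.03, -1.0, -0.001], [-0.001, 0.001, -1.0]]
force: [0.0, 0.6, -1.5]
grip_width: 0.133
```

>>> drive_tool --deltas '[{"x": 0, "y": 0, "z": 7, "rx": 0, "ry": 0, "rz": 0, "jaw": 0}, {"x": 0, "y": 0, "z": 2, "rx": 0, "ry": 0, "rz": 0, "jaw": 0}, {"x": 0, "y": 0, "z": 1, "rx": 0, "ry": 0, "rz": 0, "jaw": 0}, {"x": 0, "y": 0, "z": 0, "rx": 0, "ry": 0, "rz": 0, "jaw": 0}]'

```text
clock: 10.42
tcp_pos: [511.3, 323.6, 29.7]
tcp_rot: [[1.0, 0.03, 0.0], [0.03, -1.0, 0.0], [0.0, -0.0, -1.0]]
force: [0.5, -0.3, -1.3]
grip_width: 0.127
```

>>> drive_tool --deltas '[{"x": 0, "y": 0, "z": 1, "rx": 0, "ry": 0, "rz": 0, "jaw": 0}, {"x": 0, "y": 0, "z": 1, "rx": 0, "ry": 0, "rz": 0, "jaw": 0}, {"x": 0, "y": 0, "z": 0, "rx": 0, "ry": 0, "rz": 0, "jaw": 0}]'

```text
clock: 10.8
tcp_pos: [511.4, 323.6, 28.0]
tcp_rot: [[1.0, 0.03, 0.0], [0.03, -1.0, -0.0], [0.0, 0.0, -1.0]]
force: [-2.8, -2.8, 9.3]
grip_width: 0.128
```

Contact at TCP z=28.0, so the bar is on the mat, and the seat TCP height of 225 is consistent. Release, rise and turn for the bowls.

>>> drive_tool --deltas '[{"x": 0, "y": 0, "z": 0, "rx": 0, "ry": 0, "rz": 0, "jaw": 50}, {"x": 0, "y": 0, "z": 0, "rx": 0, "ry": 0, "rz": 0, "jaw": 60}, {"x": 0, "y": 0, "z": -40, "rx": 0, "ry": 0, "rz": 0, "jaw": 60}, {"x": 0, "y": 0, "z": -50, "rx": 0, "ry": 0, "rz": 0, "jaw": 60}, {"x": 0, "y": 0, "z": -50, "rx": 0, "ry": 0, "rz": 0, "jaw": 60}]'

```text
clock: 11.42
tcp_pos: [510.9, 323.5, 168.7]
tcp_rot: [[1.0, 0.03, -0.0], [0.03, -1.0, -0.0], [-0.0, 0.0, -1.0]]
force: [-0.4, 0.7, 0.2]
grip_width: 0.64
```

>>> drive_tool --deltas '[{"x": 0, "y": 0, "z": -40, "rx": 0, "ry": 0, "rz": -0.171, "jaw": 60}, {"x": 0, "y": 0, "z": -40, "rx": 0, "ry": 0, "rz": -0.171, "jaw": 60}, {"x": 0, "y": 0, "z": -40, "rx": 0, "ry": 0, "rz": -0.171, "jaw": 60}, {"x": 0, "y": 0, "z": -40, "rx": 0, "ry": 0, "rz": -0.171, "jaw": 60}, {"x": 0, "y": 0, "z": -20, "rx": 0, "ry": 0, "rz": -0.171, "jaw": 60}]'

```text
clock: 12.05
tcp_pos: [511.6, 323.9, 349.8]
tcp_rot: [[0.629, 0.777, 0.002], [0.777, -0.629, 0.001], [0.003, 0.001, -1.0]]
force: [0.2, 0.3, -0.0]
grip_width: 0.66
```

>>> drive_tool --deltas '[{"x": 0, "y": 0, "z": 0, "rx": 0, "ry": 0, "rz": -0.171, "jaw": 60}, {"x": 0, "y": 0, "z": 0, "rx": 0, "ry": 0, "rz": -0.171, "jaw": 60}, {"x": 0, "y": 0, "z": 0, "rx": 0, "ry": 0, "rz": -0.171, "jaw": 60}, {"x": 0, "y": 0, "z": 0, "rx": 0, "ry": 0, "rz": -0.171, "jaw": 60}, {"x": -50, "y": 0, "z": 0, "rx": 0, "ry": 0, "rz": 0, "jaw": 60}]'

```text
clock: 12.68
tcp_pos: [511.0, 274.5, 347.0]
tcp_rot: [[-0.003, 1.0, -0.0], [1.0, 0.003, 0.0], [0.0, -0.0, -1.0]]
force: [0.1, -0.8, 0.4]
grip_width: 0.661
```

>>> drive_tool --deltas '[{"x": -50, "y": 0, "z": 0, "rx": 0, "ry": 0, "rz": 0, "jaw": 60}, {"x": -50, "y": 0, "z": 0, "rx": 0, "ry": 0, "rz": 0, "jaw": 60}, {"x": -50, "y": 0, "z": 0, "rx": 0, "ry": 0, "rz": 0, "jaw": 60}, {"x": -50, "y": 0, "z": 0, "rx": 0, "ry": 0, "rz": 0, "jaw": 60}, {"x": -50, "y": 0, "z": 0, "rx": 0, "ry": 0, "rz": 0, "jaw": 60}]'

```text
clock: 13.3
tcp_pos: [510.3, 22.0, 347.4]
tcp_rot: [[0.002, 1.0, 0.0], [1.0, -0.002, 0.0], [0.0, 0.0, -1.0]]
force: [-0.8, -0.3, -0.6]
grip_width: 0.657
```

>>> drive_tool --deltas '[{"x": -50, "y": 0, "z": 0, "rx": 0, "ry": 0, "rz": 0, "jaw": 60}, {"x": -50, "y": 0, "z": 0, "rx": 0, "ry": 0, "rz": 0, "jaw": 60}, {"x": -50, "y": 0, "z": 0, "rx": 0, "ry": 0, "rz": 0, "jaw": 60}, {"x": -50, "y": 0, "z": 0, "rx": 0, "ry": 0, "rz": 0, "jaw": 60}, {"x": -20, "y": 0, "z": 0, "rx": 0, "ry": 0, "rz": 0, "jaw": 60}]'

```text
clock: 13.92
tcp_pos: [509.9, -198.5, 347.2]
tcp_rot: [[0.004, 1.0, -0.0], [1.0, -0.004, -0.0], [-0.0, -0.0, -1.0]]
force: [0.4, 0.1, -0.0]
grip_width: 0.656
```

```bash
python3 w.py w5 seat:200 knob_grip:178 dispenser:0 spout:79 board:0 bowl_a:10
python3 - <<'E'
from h import *
np.set_printoptions(precision=1,suppress=True)
s=monitor.get_state()
for r in models.trace('wrist','bowl_a')[:4]:
  m=r['region'];print(round(r['confidence'],2),r['extent'],[atz('wrist',[y,x],43,s)[:2] for x,y in cv2.boxPoints(cv2.minAreaRect(np.argwhere(m)[:,::-1].astype(np.float32)))])
E
```

```text
13.93 [ 509.9 -198.5  347.2] yaw 1.567 tilt [-0. -0. -1.] F [ 0.4  0.1 -0. ] q [-0.4 -0.   1.9 -0.   1.2 -2. ] grip 59.8
knob_grip [142.5 188.6] 0.28 at z 178.0 [ 470.1 -279.5  178. ]
dispenser [228.3 354. ] 0.68 at z 0.0 [656.5  -8.1   0. ]
spout [221.4 367.1] 0.95 at z 79.0 [611.5 -15.4  79. ]
board [144.4 189.1] 0.95 at z 0.0 [ 492.4 -318.8    0. ]
bowl_a [ 27.9 472. ] 0.77 at z 10.0 [308.9 147.7  10. ]
bowl_a [181.7 190.6] 0.7 at z 10.0 [ 559.  -318.4   10. ]
bowl_a [175.8 237.6] 0.65 at z 10.0 [ 548.4 -232.2   10. ]
0.73 [164.5, 108.8, 208.5, 206.3] [array([ 583.7, -365.7]), array([ 430.6, -309.2]), array([ 450.4, -240.1]), array([ 607.1, -291.2])]
0.72 [213.8, 106.4, 255.7, 206.6] [array([ 451.7, -305.8]), array([ 429.3, -237.8]), array([ 579.9, -187.2]), array([ 606.4, -260.4])]
0.68 [184.8, 2.1, 228.0, 16.0] [array([ 278.6, -298.7]), array([ 278.7, -237.2]), array([ 295.5, -237.7]), array([ 295.4, -299.8])]
0.68 [350.0, 47.0, 401.1, 100.3] [array([341.8, -50.3]), array([341.9,  22.9]), array([417.4,  32.6]), array([417.3, -43.8])]
```

View pics/w5.png

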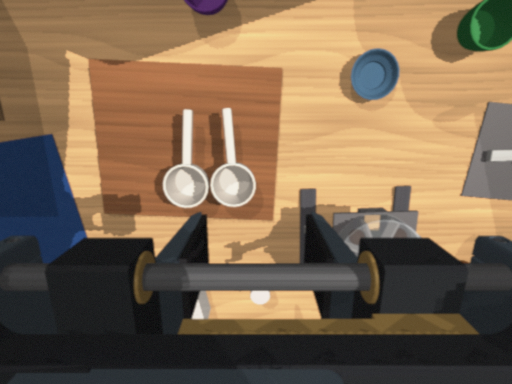

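Two white bowls: left rim centre (col 186, row 186), handle tip (187, 110); right rim (233, 185), tip (227, 109). The mat shows the bar on it; purple and green look-alikes are elsewhere.

```bash
cat > e.py <<'E'
from h import *
np.set_printoptions(precision=1,suppress=True)
s=monitor.get_state()
for n,rim,tip in [('L',[186,186],[110,187.5]),('R',[184.5,233],[109.5,227])]:
  r=atz('wrist',rim,55,s);t=atz('wrist',tip,53,s);u=(r-t)[:2];L=np.linalg.norm(u);u/=L
  print(n,'rim',r,'tip',t,'len',L,'yaw',np.arctan2(u[1],u[0]),'grip',r[:2]-100*u)
print('spout',atz('wrist',[221.4,367.1],79,s),'dishc',atz('wrist',[74,375],10,s))
E
python3 e.py
```

```text
L rim [ 556.5 -313.1   55. ] tip [ 433.6 -303.    53. ] len 123.38260455838342 yaw -0.08180306044928107 grip [ 456.9 -305. ]
R rim [ 554.1 -234.1   55. ] tip [ 432.9 -240.8   53. ] len 121.36825442801356 yaw 0.055879439447380386 grip [ 454.3 -239.6]
spout [611.5 -11.8  79. ] dishc [376.7   2.7  10. ]
```

>>> drive_tool --deltas '[{"x": -41, "y": -28, "z": 30, "rx": 0, "ry": 0, "rz": 0, "jaw": 45}, {"x": 0, "y": -28, "z": 50, "rx": 0, "ry": 0, "rz": -0.06, "jaw": 45}, {"x": 0, "y": 0, "z": 55, "rx": 0, "ry": 0, "rz": 0, "jaw": 45}, {"x": 0, "y": 0, "z": 55, "rx": 0, "ry": 0, "rz": 0, "jaw": 45}, {"x": 0, "y": 0, "z": 0, "rx": 0, "ry": 0, "rz": 0, "jaw": 45}]'

```text
clock: 14.95
tcp_pos: [452.1, -235.6, 154.6]
tcp_rot: [[-0.059, 0.998, -0.006], [0.998, 0.059, 0.003], [0.004, -0.005, -1.0]]
force: [-0.3, 0.8, 2.0]
grip_width: 0.494
```

```bash
python3 w.py w6 bowl_a:10
```

```text
14.95 [ 452.1 -235.6  154.6] yaw 1.6297 tilt [-0.  0. -1.] F [-0.3  0.8  2. ] q [-0.5  0.1  2.1  0.   0.9 -2.2] grip 45.1
bowl_a [258.6 250. ] 0.88 at z 10.0 [ 553.8 -236.8   10. ]
bowl_a [256.3 183.2] 0.66 at z 10.0 [ 555.2 -320.2   10. ]
```

View pics/w6.png

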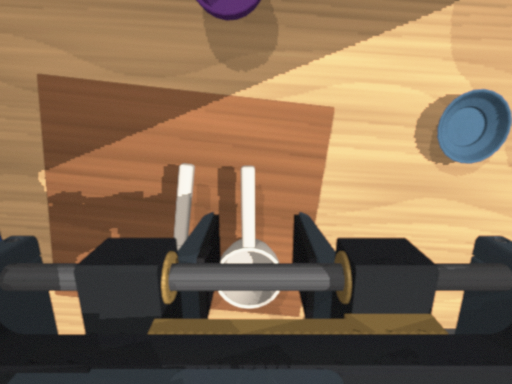

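The handle runs at col ~248 between the open fingers (centre 256), nearly parallel to the tool: about 6 mm towards -y to correct.

>>> drive_tool --deltas '[{"x": -6, "y": 2, "z": 40, "rx": 0, "ry": 0, "rz": 0, "jaw": 45}, {"x": 0, "y": 0, "z": 40, "rx": 0, "ry": 0, "rz": 0, "jaw": 45}, {"x": 0, "y": 0, "z": 35, "rx": 0, "ry": 0, "rz": 0, "jaw": 45}, {"x": 0, "y": 0, "z": 10, "rx": 0, "ry": 0, "rz": 0, "jaw": 45}, {"x": 0, "y": 0, "z": 0, "rx": 0, "ry": 0, "rz": 0, "jaw": 45}]'

```text
clock: 15.68
tcp_pos: [457.6, -243.7, 33.8]
tcp_rot: [[-0.058, 0.998, 0.001], [0.998, 0.058, -0.001], [-0.001, 0.001, -1.0]]
force: [0.3, 0.9, 0.5]
grip_width: 0.493
```

>>> drive_tool --deltas '[{"x": 0, "y": 0, "z": 0, "rx": 0, "ry": 0, "rz": 0, "jaw": 20}, {"x": 0, "y": 0, "z": 0, "rx": 0, "ry": 0, "rz": 0, "jaw": 0}, {"x": 0, "y": 0, "z": 0, "rx": 0, "ry": 0, "rz": 0, "jaw": 0}, {"x": 0, "y": 0, "z": 0, "rx": 0, "ry": 0, "rz": 0, "jaw": 0}]'

```text
clock: 16.18
tcp_pos: [456.6, -243.3, 32.6]
tcp_rot: [[-0.058, 0.998, 0.0], [0.998, 0.058, -0.0], [-0.0, 0.0, -1.0]]
force: [0.6, -0.2, 0.4]
grip_width: 0.086
```

Opening reads 7.8 mm, less than the 14 mm handle, so I need to look.

```bash
python3 w.py w7 bowl_a:10;python3 - <<'E'
from h import *
a=cv2.imread('pics/w7.png')[:,:,::-1];b=camera('scene');c=camera('side')
print(proj('scene',[456,-243,50]),proj('side',[456,-243,50]))
save('m7',np.hstack([cv2.resize(a,(400,300)),cv2.resize(b[225:345,60:220],(400,300))]))
E
```

```text
16.18 [ 456.6 -243.3   32.6] yaw 1.6289 tilt [ 0. -0. -1.] F [ 0.6 -0.2  0.4] q [-0.5  0.4  2.1  0.   0.6 -2.2] grip 7.8
bowl_a [319.9 161.2] 0.87 at z 10.0 [ 556.1 -318.8   10. ]
bowl_a [320.7 258.2] 0.66 at z 10.0 [ 552.3 -236.1   10. ]
bowl_a [248.5 161.5] 0.29 at z 10.0 [ 489.  -316.6   10. ]
[150.78214269 254.31538927] [290.02158237 174.20530963]
```

View pics/m7.png

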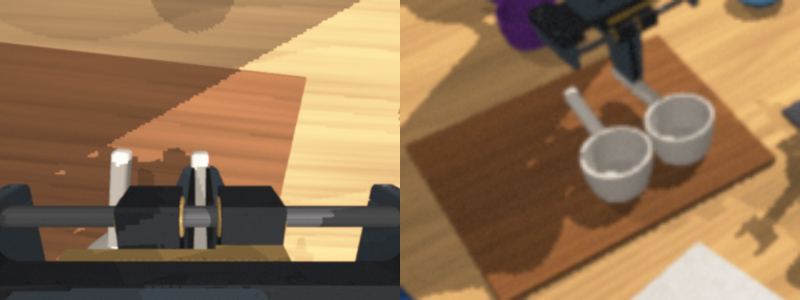

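>>> drive_tool --deltas '[{"x": 0, "y": 0, "z": 0, "rx": 0, "ry": 0, "rz": 0, "jaw": 0}, {"x": 0, "y": 0, "z": 0, "rx": 0, "ry": 0, "rz": 0, "jaw": 0}]'

```text
clock: 16.62
tcp_pos: [456.4, -243.2, 32.3]
tcp_rot: [[-0.058, 0.998, -0.0], [0.998, 0.058, 0.0], [0.0, -0.0, -1.0]]
force: [0.1, -0.1, 0.7]
grip_width: 0.006
```

The fingers closed on nothing. I'll triangulate the handle tip from the w5, w6 and w7 views to check its height.

```bash
cat > f.py <<'E'
from h import *
np.set_printoptions(precision=1,suppress=True)
def S(p,y): 
  c,q=np.cos(y),np.sin(y); return {'tcp_pos':np.array(p),'tcp_rot':np.array([[c,q,0],[q,-c,0],[0,0,-1.]])}
A=S([509.9,-198.5,347.2],1.567);B=S([452.1,-235.6,154.6],1.6297);C=S([456.6,-243.3,32.6],1.6289)
a,b,c=ray('wrist',[109.5,227],A),ray('wrist',[167,248.5],B),ray('wrist',[196,256.5],C)
for rs in ([a,b],[b,c],[a,c],[a,b,c]): print(*tri(rs))
print('board corner', atz('wrist',[104,334],10,B),atz('wrist',[68,281],10,A))
c2=ray('wrist',[104,334],B);print(tri([c2,ray('wrist',[68,281],A)]))
E
python3 f.py
python3 - <<'E'
import cv2
a=cv2.imread('pics/w7.png')[150:384,100:400];cv2.imwrite('pics/w7c.png',cv2.resize(a,None,fx=2.5,fy=2.5))
E
```

```text
[ 432.4 -244.6   42.7] [0.015870811230925024, 0.015870811230914498]
[ 432.9 -244.6   39.5] [0.08958708924322174, 0.08958708924319729]
[ 432.3 -244.6   41.6] [0.11419713303380541, 0.11419713303370171]
[ 432.4 -244.6   41.8] [0.09977656591581431, 0.14497540883740948, 0.16673323788564548]
board corner [ 364.1 -156.    10. ] [ 366.9 -156.4   10. ]
(array([ 365.1, -155.3,    4.7]), [1.309899768809567, 1.3098997688094527])
```

View pics/w7c.png

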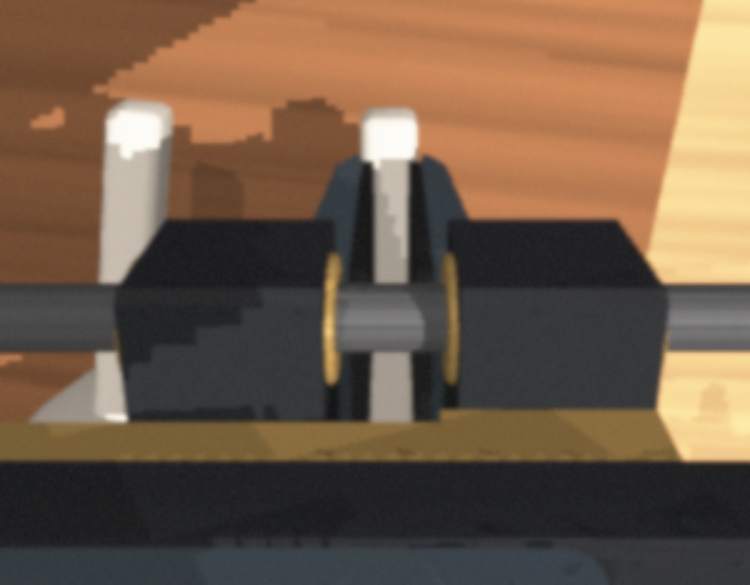

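>>> drive_tool --deltas '[{"x": 0, "y": 0, "z": 0, "rx": 0, "ry": 0, "rz": 0, "jaw": 45}, {"x": 0, "y": 0, "z": 0, "rx": 0, "ry": 0, "rz": 0, "jaw": 45}, {"x": 0, "y": 0, "z": 0, "rx": 0, "ry": 0, "rz": 0, "jaw": 45}]'

```text
clock: 17.0
tcp_pos: [456.5, -243.2, 32.3]
tcp_rot: [[-0.058, 0.998, 0.0], [0.998, 0.058, -0.0], [-0.0, 0.0, -1.0]]
force: [0.6, -0.3, -1.1]
grip_width: 0.301
```

```bash
cat >> f.py <<'E'
print('origin',*tri([ray('wrist',[175.8,237.6],A),ray('wrist',[258.6,250],B),ray('wrist',[320.7,258.2],C)]))
s=monitor.get_state();w=camera('wrist');cv2.imwrite('w8.png',w[:,:,::-1]);print(s['tcp_pos'],s['grip_width'],s['force'])
g=w.astype(int);m=(g.min(2)>125)
for y in range(190,262,6): print(y,[ (int(v[0]),int(v[-1])) for v in np.split(np.flatnonzero(m[y,150:310])+150,np.flatnonzero(np.diff(np.flatnonzero(m[y,150:310]))>1)+1) if len(v)>3])
E
python3 f.py
```

```text
[ 432.4 -244.6   42.7] [0.015883556381733343, 0.015883556381536313]
[ 432.9 -244.6   39.5] [0.08959678545470612, 0.0895967854547284]
[ 432.3 -244.6   41.6] [0.11421964680095396, 0.1142196468009085]
[ 432.4 -244.6   41.8] [0.09979751199307142, 0.1449755339283766, 0.1667516561885155]
board corner [ 364.1 -156.    10. ] [ 366.9 -156.4   10. ]
(array([ 365.1, -155.3,    4.7]), [1.3098969811113899, 1.3098969811115164])
origin [ 549.  -235.2   15.6] [3.7850821864319903, 3.3575056693694396, 1.547113785176687]
[ 456.5 -243.2   32.3] 0.3009616951798672 [ 0.6 -0.3 -1.1]
190 [(150, 157)]
196 [(150, 168), (229, 249)]
202 [(150, 168), (227, 250)]
208 [(150, 166), (228, 251)]
214 [(150, 164), (230, 250)]
220 [(150, 162), (234, 250)]
226 [(150, 162), (235, 251)]
232 [(150, 161), (235, 252)]
238 [(235, 253)]
244 [(235, 254)]
250 [(235, 254)]
256 [(236, 255)]
```

```bash
cat > g.py <<'E'
from h import *
np.set_printoptions(precision=1,suppress=True)
s=monitor.get_state();print(s['grip_width'])
for z in (42,53):print([atz('wrist',p,z,s)[:2] for p in ([199,239],[226,243],[256,245.5])])
a=cv2.imread('w8.png')[150:340,130:390];cv2.imwrite('pics/w8.png',cv2.resize(a,None,fx=3,fy=3))
E
python3 g.py
```

```text
0.3466650195186207
[array([ 434.6, -255.5]), array([ 453. , -252.1]), array([ 474.8, -249.5])]
[array([ 431.2, -255.1]), array([ 448.6, -251.9]), array([ 469. , -249.4])]
```

View pics/w8.png

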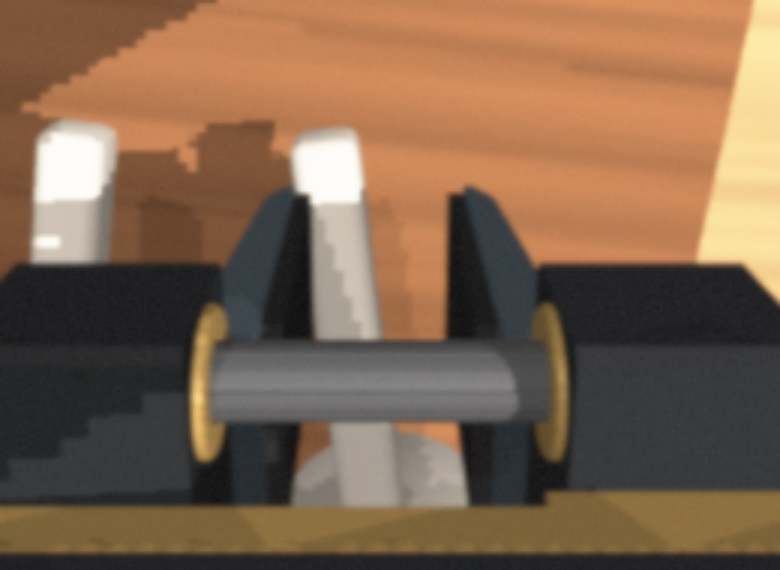

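The handle now leans left between the fingers, at crop col ~340 (full image ~243), and was dragged from above, so the fingers sit too high. Lift a little, recentre, align and go lower.

>>> drive_tool --deltas '[{"x": 0, "y": 0, "z": -30, "rx": 0, "ry": 0, "rz": 0, "jaw": 50}, {"x": -9, "y": 0, "z": 0, "rx": 0, "ry": 0, "rz": -0.09, "jaw": 50}, {"x": 0, "y": 0, "z": 0, "rx": 0, "ry": 0, "rz": 0, "jaw": 50}]'

```text
clock: 17.42
tcp_pos: [457.1, -252.5, 62.5]
tcp_rot: [[-0.147, 0.989, 0.0], [0.989, 0.147, -0.0], [-0.0, 0.0, -1.0]]
force: [-0.2, 0.3, -1.7]
grip_width: 0.548
```

```bash
cat > hd.py <<'E'
# handle of the bowl nearest the image centre: colour mask, line fit, offset in tool x
from h import *
import sys
np.set_printoptions(precision=1,suppress=True)
z=float(sys.argv[1]);s=monitor.get_state();w=camera('wrist');g=w.astype(int)
print(s['tcp_pos'],s['grip_width']*91.2,s['force'])
m=(g.min(2)>120)&(g.max(2)-g.min(2)<50);R=np.array(s['tcp_rot']);pts=[]
for y in range(100,250,3):
  f=np.flatnonzero(m[y]); 
  if not len(f):continue
  for v in np.split(f,np.flatnonzero(np.diff(f)>1)+1):
    c=(v[0]+v[-1])/2
    if 10<len(v)<34 and abs(c-256)<45:
      X=atz('wrist',[y,c],z,s);q=R.T@(X-s['tcp_pos']);pts.append((y,c,len(v),*q[:2]))
P=np.array(pts);print(P[:2],P[-2:])
f=np.polyfit(P[:,4],P[:,3],1);print('tool-x offset at y=0: %.1f  turn rz(+cw): %.3f'%(f[1],-f[0]),'tip tool y',P[0,4])
E
python3 hd.py 48
```

```text
[ 457.1 -252.5   62.5] 50.01444937525269 [-0.2  0.3 -1.7]
[[184.  252.   17.   -2.9 -26.4]
 [187.  252.   19.   -2.9 -24.2]] [[244.  255.   19.   -0.9  20.5]
 [247.  255.5  18.   -0.5  23. ]]
tool-x offset at y=0: -1.9  turn rz(+cw): -0.051 tip tool y -26.41106092643317
```

>>> drive_tool --deltas '[{"x": -2, "y": 0, "z": 15, "rx": 0, "ry": 0, "rz": -0.05, "jaw": 50}, {"x": 0, "y": 0, "z": 15, "rx": 0, "ry": 0, "rz": 0, "jaw": 50}, {"x": 0, "y": 0, "z": 7, "rx": 0, "ry": 0, "rz": 0, "jaw": 50}, {"x": 0, "y": 0, "z": 4, "rx": 0, "ry": 0, "rz": 0, "jaw": 50}, {"x": 0, "y": 0, "z": 0, "rx": 0, "ry": 0, "rz": 0, "jaw": 50}]'

```text
clock: 18.1
tcp_pos: [457.2, -254.1, 21.2]
tcp_rot: [[-0.196, 0.981, -0.0], [0.981, 0.196, 0.0], [0.0, -0.0, -1.0]]
force: [0.5, 0.2, 0.2]
grip_width: 0.547
```

>>> drive_tool --deltas '[{"x": 0, "y": 0, "z": 0, "rx": 0, "ry": 0, "rz": 0, "jaw": 20}, {"x": 0, "y": 0, "z": 0, "rx": 0, "ry": 0, "rz": 0, "jaw": 10}, {"x": 0, "y": 0, "z": 0, "rx": 0, "ry": 0, "rz": 0, "jaw": 10}]'

```text
clock: 18.48
tcp_pos: [457.4, -254.3, 21.5]
tcp_rot: [[-0.197, 0.98, 0.0], [0.98, 0.197, -0.0], [-0.0, 0.0, -1.0]]
force: [0.4, 0.2, -0.4]
grip_width: 0.25
```

>>> drive_tool --deltas '[{"x": 0, "y": 0, "z": 0, "rx": 0, "ry": 0, "rz": 0, "jaw": 0}, {"x": 0, "y": 0, "z": 0, "rx": 0, "ry": 0, "rz": 0, "jaw": 0}, {"x": 0, "y": 0, "z": 0, "rx": 0, "ry": 0, "rz": 0, "jaw": 0}]'

```text
clock: 18.85
tcp_pos: [457.3, -254.2, 21.4]
tcp_rot: [[-0.197, 0.98, 0.0], [0.98, 0.197, -0.0], [-0.0, 0.0, -1.0]]
force: [-1.3, -1.2, 1.2]
grip_width: 0.15
```

The width of 13.7 mm means the handle is held. Lift, then carry towards the bay.

>>> drive_tool --deltas '[{"x": 0, "y": 0, "z": -20, "rx": 0, "ry": 0, "rz": 0, "jaw": 0}, {"x": 0, "y": 0, "z": -30, "rx": 0, "ry": 0, "rz": 0, "jaw": 0}, {"x": 39, "y": 15, "z": 0, "rx": 0, "ry": 0, "rz": 0, "jaw": 0}, {"x": 39, "y": 15, "z": 0, "rx": 0, "ry": 0, "rz": 0, "jaw": 0}, {"x": 39, "y": 16, "z": 0, "rx": 0, "ry": 0, "rz": 0, "jaw": 0}]'

```text
clock: 19.48
tcp_pos: [479.0, -129.2, 71.3]
tcp_rot: [[-0.196, 0.981, -0.001], [0.981, 0.196, 0.0], [0.0, -0.001, -1.0]]
force: [-18.6, -16.9, -1.8]
grip_width: 0.154
```

>>> drive_tool --deltas '[{"x": 0, "y": 0, "z": 0, "rx": 0, "ry": 0, "rz": 0.084, "jaw": 0}, {"x": 0, "y": 0, "z": 0, "rx": 0, "ry": 0, "rz": 0.084, "jaw": 0}, {"x": 0, "y": 0, "z": 20, "rx": 0, "ry": 0, "rz": 0, "jaw": 0}, {"x": 0, "y": 0, "z": 18, "rx": 0, "ry": 0, "rz": 0, "jaw": 0}, {"x": 0, "y": 0, "z": 0, "rx": 0, "ry": 0, "rz": 0, "jaw": 0}]'

```text
clock: 20.1
tcp_pos: [478.2, -130.0, 31.9]
tcp_rot: [[-0.03, 1.0, -0.003], [1.0, 0.03, 0.001], [0.001, -0.003, -1.0]]
force: [-0.5, -0.6, -1.3]
grip_width: 0.152
```

```bash
cat > bw.py <<'E'
from h import *
np.set_printoptions(precision=1,suppress=True)
s=monitor.get_state();print(round(s['clock'],1),s['tcp_pos'],s['grip_width']*91.2,s['force'])
camera('scene');camera('side')
D={c:[r for r in models.pinpoint(c,'bowl_a')[:6]] for c in ('scene','side')}
for r in D['scene']:
  for q in D['side']:
    X,e=tri([ray('scene',r['centre']),ray('side',q['centre'])])
    if e[0]<7 and -10<X[2]<90: print(np.round(r['centre']),np.round(q['centre']),round(r['confidence'],2),round(q['confidence'],2),X,round(e[0],1))
for n in ('spout','candy1'):
  for c in('scene','side'):
    for r in models.pinpoint(c,n)[:5]:print(n,c,np.round(r['centre'],1),round(r['confidence'],2),atz(c,r['centre'],79 if n=='spout' else 20))
E
python3 bw.py
```

```text
20.1 [ 478.2 -130.    31.9] 13.90619749988233 [-0.5 -0.6 -1.3]
[199. 230.] [241. 294.] 0.91 0.84 [317.8 158.8  -9.7] 0.2
[267. 212.] [189. 257.] 0.7 0.61 [ 574.  -117.7   11.1] 2.9
spout side [182.9 241.5] 0.94 [614.3 -40.5  79. ]
```

>>> drive_tool --deltas '[{"x": 38, "y": 12, "z": 0, "rx": 0, "ry": 0, "rz": 0, "jaw": 0}, {"x": 38, "y": 12, "z": 0, "rx": 0, "ry": 0, "rz": 0, "jaw": 0}, {"x": 37, "y": 12, "z": 0, "rx": 0, "ry": 0, "rz": 0, "jaw": 0}, {"x": 0, "y": 0, "z": 10, "rx": 0, "ry": 0, "rz": 0, "jaw": 0}, {"x": 0, "y": 0, "z": 0, "rx": 0, "ry": 0, "rz": 0, "jaw": 0}]'

```text
clock: 21.12
tcp_pos: [511.2, -16.5, 22.7]
tcp_rot: [[-0.031, 1.0, -0.001], [1.0, 0.031, 0.0], [0.0, -0.001, -1.0]]
force: [-0.2, -0.4, -2.0]
grip_width: 0.151
```

```bash
python3 bw.py
```

```text
21.1 [511.2 -16.5  22.7] 13.74296633968292 [-0.2 -0.4 -2. ]
[296. 148.] [171. 275.] 0.77 0.46 [ 556.2 -316.2   10.5] 1.6
[259. 247.] [200. 241.] 0.55 0.55 [610.5 -13.9   6.1] 2.5
spout side [184.4 242.6] 0.74 [604.9 -30.2  79. ]
candy1 side [252.  229.3] 0.54 [505.5 334.6  20. ]
```

Bowl measured at (610.5, -13.9), right under the spout. Lower it gently.

>>> drive_tool --deltas '[{"x": 0, "y": 0, "z": 5, "rx": 0, "ry": 0, "rz": 0, "jaw": 0}, {"x": 0, "y": 0, "z": 2, "rx": 0, "ry": 0, "rz": 0, "jaw": 0}, {"x": 0, "y": 0, "z": 2, "rx": 0, "ry": 0, "rz": 0, "jaw": 0}, {"x": 0, "y": 0, "z": 0, "rx": 0, "ry": 0, "rz": 0, "jaw": 0}]'

```text
clock: 22.02
tcp_pos: [511.8, -16.3, 14.1]
tcp_rot: [[-0.03, 1.0, -0.0], [1.0, 0.03, 0.0], [0.0, -0.0, -1.0]]
force: [-0.5, -0.3, -1.8]
grip_width: 0.154
```

>>> drive_tool --deltas '[{"x": 0, "y": 0, "z": 1.5, "rx": 0, "ry": 0, "rz": 0, "jaw": 0}, {"x": 0, "y": 0, "z": 1, "rx": 0, "ry": 0, "rz": 0, "jaw": 0}, {"x": 0, "y": 0, "z": 0, "rx": 0, "ry": 0, "rz": 0, "jaw": 0}]'

```text
clock: 22.4
tcp_pos: [512.0, -16.4, 11.9]
tcp_rot: [[-0.03, 1.0, 0.0], [1.0, 0.03, 0.0], [0.0, 0.0, -1.0]]
force: [-1.7, -0.3, 2.7]
grip_width: 0.152
```

Contact (force sign reversed). Release, rise and go to the knob, turning the tool to yaw 0.03.

>>> drive_tool --deltas '[{"x": 0, "y": 0, "z": 0, "rx": 0, "ry": 0, "rz": 0, "jaw": 45}, {"x": 0, "y": 0, "z": 0, "rx": 0, "ry": 0, "rz": 0, "jaw": 45}, {"x": 0, "y": 0, "z": 0, "rx": 0, "ry": 0, "rz": 0, "jaw": 45}, {"x": 0, "y": 0, "z": -40, "rx": 0, "ry": 0, "rz": 0, "jaw": 45}, {"x": 0, "y": 0, "z": -50, "rx": 0, "ry": 0, "rz": 0, "jaw": 45}]'

```text
clock: 23.02
tcp_pos: [511.1, -16.3, 102.2]
tcp_rot: [[-0.03, 1.0, -0.002], [1.0, 0.03, 0.0], [0.0, -0.002, -1.0]]
force: [0.9, -0.0, -0.3]
grip_width: 0.493
```

>>> drive_tool --deltas '[{"x": 0, "y": 0, "z": -50, "rx": 0, "ry": 0, "rz": 0.17, "jaw": 60}, {"x": 0, "y": 0, "z": -50, "rx": 0, "ry": 0, "rz": 0.17, "jaw": 60}, {"x": 0, "y": 0, "z": -50, "rx": 0, "ry": 0, "rz": 0.17, "jaw": 60}, {"x": 0, "y": 0, "z": -50, "rx": 0, "ry": 0, "rz": 0.17, "jaw": 60}, {"x": 0, "y": 0, "z": 0, "rx": 0, "ry": 0, "rz": 0.17, "jaw": 60}]'

```text
clock: 23.65
tcp_pos: [513.7, -16.5, 306.0]
tcp_rot: [[0.735, 0.678, 0.007], [0.678, -0.735, -0.001], [0.004, 0.005, -1.0]]
force: [0.5, -0.6, -1.1]
grip_width: 0.658
```

>>> drive_tool --deltas '[{"x": 0, "y": 0, "z": 0, "rx": 0, "ry": 0, "rz": 0.18, "jaw": 60}, {"x": 0, "y": 0, "z": 0, "rx": 0, "ry": 0, "rz": 0.18, "jaw": 60}, {"x": 0, "y": 0, "z": 0, "rx": 0, "ry": 0, "rz": 0.18, "jaw": 60}, {"x": 0, "y": 0, "z": 0, "rx": 0, "ry": 0, "rz": 0.18, "jaw": 60}, {"x": 47, "y": 0, "z": 0, "rx": 0, "ry": 0, "rz": 0, "jaw": 60}]'

```text
clock: 24.28
tcp_pos: [558.1, -14.9, 302.3]
tcp_rot: [[1.0, 0.028, 0.0], [0.028, -1.0, -0.0], [0.0, 0.0, -1.0]]
force: [1.1, -0.5, 0.7]
grip_width: 0.656
```

>>> drive_tool --deltas '[{"x": 47, "y": 0, "z": 0, "rx": 0, "ry": 0, "rz": 0, "jaw": 60}, {"x": 47, "y": 0, "z": 0, "rx": 0, "ry": 0, "rz": 0, "jaw": 60}, {"x": 0, "y": 0, "z": 0, "rx": 0, "ry": 0, "rz": 0, "jaw": 60}]'

```text
clock: 24.65
tcp_pos: [654.8, -11.9, 301.0]
tcp_rot: [[1.0, 0.031, -0.001], [0.031, -1.0, 0.0], [-0.001, -0.0, -1.0]]
force: [-0.1, -0.4, -0.7]
grip_width: 0.656
```

```bash
cat > k.py <<'E'
from h import *
np.set_printoptions(precision=1,suppress=True)
s=monitor.get_state();w=camera('wrist');R=np.array(s['tcp_rot'])
print(round(s['clock'],1),s['tcp_pos'],'yaw',np.round(np.arctan2(R[1,0],R[0,0]),3),s['grip_width']*91.2)
for n,z in (('knob_grip',178),('seat',200),('dispenser',0),('spout',79)):
  for r in models.pinpoint('wrist',n)[:2]:print(n,np.round(r['centre'],1),round(r['confidence'],2),atz('wrist',r['centre'],z,s))
for r in models.trace('wrist','knob')[:1]:
  e=cv2.minAreaRect(np.argwhere(r['region'])[:,::-1].astype(np.float32));print('knob',e,r['confidence'],atz('wrist',e[0][::-1],197,s))
import sys
cv2.imwrite(sys.argv[1]+'.png',w[:,:,::-1])
E
python3 k.py k1; python3 bw.py
```

```text
24.6 [654.8 -11.9 301. ] yaw 0.031 59.85276199938109
knob_grip [182.8 256.4] 0.78 [654.3 -11.9 178. ]
seat [191.9 256.2] 0.85 [654.2 -16.1 200. ]
dispenser [158.3 255.9] 0.78 [653.5 -13.5   0. ]
knob ((255.8588409423828, 179.83529663085938), (60.74052810668945, 57.486572265625), 49.39870071411133) 0.9 [653.5  -4.1 197. ]
24.9 [652.1 -12.  302.1] 60.193016916519625 [-0.  -1.1 -0.7]
[298. 147.] [172. 276.] 0.84 0.82 [ 552.2 -319.2    2.8] 2.1
[199. 229.] [240. 295.] 0.76 0.84 [317.  153.1  -9.5] 0.5
[237. 114.] [187. 334.] 0.7 0.65 [ 257.4 -268.7    6.5] 5.0
[259. 246.] [203. 242.] 0.61 0.76 [601.5  -9.5  -2.8] 3.1
[216. 258.] [203. 242.] 0.5 0.76 [547.4  94.9  75.4] 6.1
spout side [184.  241.7] 0.61 [609.8 -32.   79. ]
```

>>> drive_tool --deltas '[{"x": 0, "y": 0, "z": 50, "rx": 0, "ry": 0, "rz": 0, "jaw": 60}, {"x": 0, "y": 0, "z": 50, "rx": 0, "ry": 0, "rz": 0, "jaw": 60}, {"x": 0, "y": 0, "z": 35, "rx": 0, "ry": 0, "rz": 0, "jaw": 60}, {"x": 0, "y": 0, "z": 0, "rx": 0, "ry": 0, "rz": 0, "jaw": 60}]'

```text
clock: 25.85
tcp_pos: [651.2, -11.9, 164.4]
tcp_rot: [[1.0, 0.031, -0.005], [0.031, -1.0, 0.0], [-0.005, -0.0, -1.0]]
force: [0.3, 0.3, 0.3]
grip_width: 0.661
```

```bash
cat > t.py <<'E'
from h import *
np.set_printoptions(precision=1,suppress=True)
s=monitor.get_state();print(s['tcp_pos'])
for c in('scene','side'):
  camera(c)
  for r in models.pinpoint(c,'bowl_a')[:6]:
    X=atz(c,r['centre'],0)
    if abs(X[0]-610)<60 and abs(X[1]+13)<60: print(c,np.round(r['centre'],1),X)
  print('expect foot',proj(c,[611,-13,0])[::-1],'rim extremes',[proj(c,[611+38*a,-13+38*b,45]).round() for a,b in((1,0),(-1,0),(0,1),(0,-1))])
  for r in models.trace(c,'bowl_a')[:6]:
    e=r['extent']
    if abs((e[0]+e[2])/2-244)<25: print(c,np.round(e),round(r['confidence'],2))
  im=camera(c);p=proj(c,[580,-13,30]).astype(int)
  q=cv2.resize(im[p[1]-55:p[1]+45,p[0]-50:p[0]+50],(400,400),interpolation=cv2.INTER_CUBIC)
  out=q if c=='scene' else np.hstack([out,q])
save('t1',out)
E
python3 t.py
```

```text
[651.2 -11.9 164.4]
scene [261.  248.3] [619.  -11.4   0. ]
expect foot [259.8 246.2] rim extremes [array([255., 255.]), array([238., 242.]), array([256., 243.]), array([236., 254.])]
scene [220. 231. 251. 264.] 0.63
side [204.2 240.6] [601.4   4.2   0. ]
expect foot [201.8 240.1] rim extremes [array([232., 191.]), array([248., 195.]), array([236., 197.]), array([243., 189.])]
side [232. 190. 266. 204.] 0.67
```

View pics/t1.png

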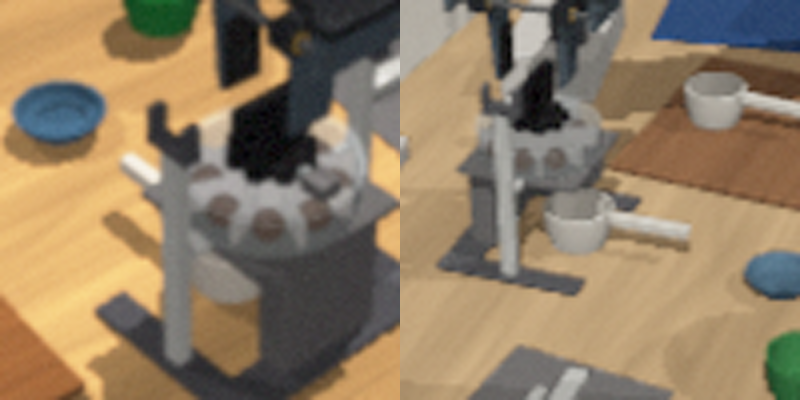

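The bowl stands in the bay with its handle out to the front, and its outline matches the expected position to about a pixel in both views. Pinch the paddle.

>>> drive_tool --deltas '[{"x": 2, "y": 0, "z": 6, "rx": 0, "ry": 0, "rz": 0, "jaw": 60}, {"x": 0, "y": 0, "z": 0, "rx": 0, "ry": 0, "rz": 0, "jaw": 30}, {"x": 0, "y": 0, "z": 0, "rx": 0, "ry": 0, "rz": 0, "jaw": 0}, {"x": 0, "y": 0, "z": 0, "rx": 0, "ry": 0, "rz": 0, "jaw": 0}, {"x": 0, "y": 0, "z": 0, "rx": 0, "ry": 0, "rz": 0, "jaw": 0}]'

```text
clock: 26.88
tcp_pos: [654.9, -11.9, 160.9]
tcp_rot: [[1.0, 0.031, 0.0], [0.031, -1.0, 0.0], [0.0, -0.0, -1.0]]
force: [1.2, 0.5, 0.1]
grip_width: 0.251
```

>>> drive_tool --deltas '[{"x": 0, "y": 0, "z": 0, "rx": 0, "ry": 0, "rz": 0, "jaw": 0}, {"x": 0, "y": 0, "z": 0, "rx": 0, "ry": 0, "rz": 0, "jaw": 0}]'

```text
clock: 27.12
tcp_pos: [652.7, -12.0, 160.7]
tcp_rot: [[1.0, 0.031, -0.005], [0.031, -1.0, -0.0], [-0.005, -0.0, -1.0]]
force: [-16.8, -0.9, 13.2]
grip_width: 0.131
```

>>> drive_tool --deltas '[{"x": -2, "y": 0, "z": 0, "rx": 0, "ry": 0, "rz": 0, "jaw": 0}, {"x": 0, "y": 0, "z": 0, "rx": 0, "ry": 0, "rz": 0, "jaw": 0}, {"x": 0, "y": 0, "z": 0, "rx": 0, "ry": 0, "rz": 0.1, "jaw": 0}, {"x": 0, "y": 0, "z": 0, "rx": 0, "ry": 0, "rz": 0.1, "jaw": 0}, {"x": 0, "y": 0, "z": 0, "rx": 0, "ry": 0, "rz": 0.1, "jaw": 0}]'

```text
clock: 27.75
tcp_pos: [652.4, -12.0, 160.8]
tcp_rot: [[0.963, -0.269, -0.001], [-0.269, -0.963, -0.0], [-0.001, 0.0, -1.0]]
force: [-4.4, -0.4, 4.1]
grip_width: 0.128
```

>>> drive_tool --deltas '[{"x": 0, "y": 0, "z": 0, "rx": 0, "ry": 0, "rz": 0.1, "jaw": 0}, {"x": 0, "y": 0, "z": 0, "rx": 0, "ry": 0, "rz": 0.1, "jaw": 0}, {"x": 0, "y": 0, "z": 0, "rx": 0, "ry": 0, "rz": 0.1, "jaw": 0}, {"x": 0, "y": 0, "z": 0, "rx": 0, "ry": 0, "rz": 0.1, "jaw": 0}, {"x": 0, "y": 0, "z": 0, "rx": 0, "ry": 0, "rz": 0.085, "jaw": 0}]'

```text
clock: 28.38
tcp_pos: [652.4, -12.0, 160.8]
tcp_rot: [[0.727, -0.687, -0.001], [-0.687, -0.727, 0.0], [-0.001, 0.001, -1.0]]
force: [-5.7, -0.1, 3.0]
grip_width: 0.132
```

>>> drive_tool --deltas '[{"x": 0, "y": 0, "z": 0, "rx": 0, "ry": 0, "rz": 0, "jaw": 0}, {"x": 0, "y": 0, "z": 0, "rx": 0, "ry": 0, "rz": 0.1, "jaw": 0}, {"x": 0, "y": 0, "z": 0, "rx": 0, "ry": 0, "rz": 0.1, "jaw": 0}, {"x": 0, "y": 0, "z": 0, "rx": 0, "ry": 0, "rz": 0.1, "jaw": 0}, {"x": 0, "y": 0, "z": 0, "rx": 0, "ry": 0, "rz": 0.1, "jaw": 0}]'

```text
clock: 29.0
tcp_pos: [652.4, -11.9, 160.8]
tcp_rot: [[0.402, -0.915, -0.001], [-0.915, -0.402, 0.0], [-0.001, 0.001, -1.0]]
force: [-5.7, 0.8, 4.4]
grip_width: 0.127
```

>>> drive_tool --deltas '[{"x": 0, "y": 0, "z": 0, "rx": 0, "ry": 0, "rz": 0.1, "jaw": 0}, {"x": 0, "y": 0, "z": 0, "rx": 0, "ry": 0, "rz": 0.1, "jaw": 0}, {"x": 0, "y": 0, "z": 0, "rx": 0, "ry": 0, "rz": 0.1, "jaw": 0}, {"x": 0, "y": 0, "z": 0, "rx": 0, "ry": 0, "rz": 0.085, "jaw": 0}, {"x": 0, "y": 0, "z": 0, "rx": 0, "ry": 0, "rz": 0, "jaw": 0}]'

```text
clock: 29.62
tcp_pos: [652.4, -11.9, 160.8]
tcp_rot: [[0.031, -1.0, -0.001], [-1.0, -0.031, 0.0], [-0.0, 0.001, -1.0]]
force: [-5.3, 0.2, 3.9]
grip_width: 0.131
```

>>> drive_tool --deltas '[{"x": 0, "y": 0, "z": 0, "rx": 0, "ry": 0, "rz": 0, "jaw": 40}, {"x": 0, "y": 0, "z": 0, "rx": 0, "ry": 0, "rz": 0, "jaw": 60}, {"x": 0, "y": 0, "z": 0, "rx": 0, "ry": 0, "rz": 0, "jaw": 60}, {"x": 0, "y": 0, "z": 0, "rx": 0, "ry": 0, "rz": 0, "jaw": 60}]'

```text
clock: 30.12
tcp_pos: [652.9, -12.0, 160.8]
tcp_rot: [[0.032, -0.999, 0.0], [-0.999, -0.032, -0.0], [0.0, -0.0, -1.0]]
force: [0.4, 1.2, -0.4]
grip_width: 0.535
```

>>> drive_tool --deltas '[{"x": 0, "y": 0, "z": -40, "rx": 0, "ry": 0, "rz": 0, "jaw": 60}, {"x": 0, "y": 0, "z": -50, "rx": 0, "ry": 0, "rz": 0, "jaw": 60}, {"x": 0, "y": 0, "z": -50, "rx": 0, "ry": 0, "rz": -0.1, "jaw": 60}, {"x": 0, "y": 0, "z": 0, "rx": 0, "ry": 0, "rz": 0, "jaw": 60}]'

```text
clock: 30.62
tcp_pos: [654.8, -12.1, 305.4]
tcp_rot: [[0.133, -0.991, 0.007], [-0.991, -0.133, -0.0], [0.001, -0.007, -1.0]]
force: [0.9, -0.3, -0.8]
grip_width: 0.659
```

```bash
python3 k.py k2; python3 bw.py;python3 - <<'E'
import cv2,numpy as np
from h import *
w=cv2.imread('k2.png')
print([ (n,np.round(r['centre']).tolist(),round(r['confidence'],2)) for n in('wrist',) for r in models.pinpoint(n,'candy1')])
b=camera('side');cv2.imwrite('pics/k2.png',np.hstack([cv2.resize(w,(400,300)),cv2.resize(b[165:225,200:280],(400,300),interpolation=cv2.INTER_CUBIC)[:,:,::-1]]))
E
```

```text
30.6 [654.8 -12.1 305.4] yaw -1.438 60.11302744506193
knob_grip [185.  255.8] 0.78 [651.4 -12.2 178. ]
seat [190.7 257.8] 0.58 [651.  -14.3 200. ]
dispenser [160.3 254.2] 0.68 [649.9  -9.6   0. ]
knob ((255.303466796875, 181.35862731933594), (56.842918395996094, 56.960365295410156), 49.76364517211914) 0.62 [659.8 -10.6 197. ]
30.9 [652.3 -12.  299.4] 60.14352363787681 [ 0.1 -0.6 -0.6]
[298. 145.] [170. 275.] 0.96 0.63 [ 555.6 -326.4   10.3] 1.3
[263. 247.] [201. 241.] 0.75 0.54 [615.1 -18.5  -3.4] 4.0
[237. 115.] [186. 331.] 0.72 0.74 [ 267.9 -268.3    9.6] 1.8
spout scene [203.4 303.6] 0.27 [592.  247.5  79. ]
spout side [183.3 241.9] 0.67 [611.3 -37.9  79. ]
[]
```

Bar of forces fine and the knob was turned exactly 90°. Now return to the bowl handle, turning back to yaw 1.6.

>>> drive_tool --deltas '[{"x": 0, "y": 0, "z": 0, "rx": 0, "ry": 0, "rz": -0.179, "jaw": 60}, {"x": 0, "y": 0, "z": 0, "rx": 0, "ry": 0, "rz": -0.179, "jaw": 60}, {"x": 0, "y": 0, "z": 0, "rx": 0, "ry": 0, "rz": -0.179, "jaw": 60}, {"x": 0, "y": 0, "z": 0, "rx": 0, "ry": 0, "rz": -0.179, "jaw": 60}, {"x": 0, "y": 0, "z": 0, "rx": 0, "ry": 0, "rz": -0.179, "jaw": 60}]'

```text
clock: 32.05
tcp_pos: [652.9, -12.0, 300.9]
tcp_rot: [[0.859, -0.513, 0.0], [-0.513, -0.859, 0.0], [0.0, -0.0, -1.0]]
force: [0.7, -0.3, 0.4]
grip_width: 0.656
```

>>> drive_tool --deltas '[{"x": 0, "y": 0, "z": 0, "rx": 0, "ry": 0, "rz": -0.179, "jaw": 60}, {"x": 0, "y": 0, "z": 0, "rx": 0, "ry": 0, "rz": -0.179, "jaw": 60}, {"x": 0, "y": 0, "z": 0, "rx": 0, "ry": 0, "rz": -0.179, "jaw": 60}, {"x": 0, "y": 0, "z": 0, "rx": 0, "ry": 0, "rz": -0.179, "jaw": 60}, {"x": 0, "y": 0, "z": 0, "rx": 0, "ry": 0, "rz": -0.179, "jaw": 60}]'

```text
clock: 32.67
tcp_pos: [652.8, -12.0, 300.9]
tcp_rot: [[0.937, 0.349, 0.0], [0.349, -0.937, -0.0], [0.0, 0.0, -1.0]]
force: [0.1, 0.3, 0.2]
grip_width: 0.659
```

>>> drive_tool --deltas '[{"x": 0, "y": 0, "z": 0, "rx": 0, "ry": 0, "rz": -0.179, "jaw": 60}, {"x": 0, "y": 0, "z": 0, "rx": 0, "ry": 0, "rz": -0.179, "jaw": 60}, {"x": 0, "y": 0, "z": 0, "rx": 0, "ry": 0, "rz": -0.179, "jaw": 60}, {"x": 0, "y": 0, "z": 0, "rx": 0, "ry": 0, "rz": -0.179, "jaw": 60}, {"x": 0, "y": 0, "z": 0, "rx": 0, "ry": 0, "rz": -0.179, "jaw": 60}]'

```text
clock: 33.3
tcp_pos: [652.9, -12.0, 300.9]
tcp_rot: [[0.314, 0.95, 0.0], [0.95, -0.314, -0.0], [0.0, 0.0, -1.0]]
force: [0.5, 0.5, 1.0]
grip_width: 0.663
```

>>> drive_tool --deltas '[{"x": 0, "y": 0, "z": 0, "rx": 0, "ry": 0, "rz": -0.179, "jaw": 60}, {"x": 0, "y": 0, "z": 0, "rx": 0, "ry": 0, "rz": -0.175, "jaw": 60}, {"x": 0, "y": -48, "z": 0, "rx": 0, "ry": 0, "rz": 0, "jaw": 50}, {"x": 0, "y": -48, "z": 0, "rx": 0, "ry": 0, "rz": 0, "jaw": 50}, {"x": 0, "y": -45, "z": 0, "rx": 0, "ry": 0, "rz": 0, "jaw": 50}]'

```text
clock: 33.92
tcp_pos: [510.4, -16.1, 300.7]
tcp_rot: [[-0.029, 1.0, 0.0], [1.0, 0.029, 0.0], [0.0, 0.0, -1.0]]
force: [0.6, -0.6, 1.3]
grip_width: 0.553
```

>>> drive_tool --deltas '[{"x": 0, "y": 0, "z": 50, "rx": 0, "ry": 0, "rz": 0, "jaw": 50}, {"x": 0, "y": 0, "z": 50, "rx": 0, "ry": 0, "rz": 0, "jaw": 50}, {"x": 0, "y": 0, "z": 50, "rx": 0, "ry": 0, "rz": 0, "jaw": 50}, {"x": 0, "y": 0, "z": 0, "rx": 0, "ry": 0, "rz": 0, "jaw": 50}]'

```text
clock: 34.42
tcp_pos: [509.7, -15.9, 148.3]
tcp_rot: [[-0.029, 1.0, -0.006], [1.0, 0.029, 0.0], [0.001, -0.006, -1.0]]
force: [0.2, -0.3, 0.7]
grip_width: 0.549
```

```bash
python3 hd.py 43
```

```text
[509.7 -15.9 148.3] 50.10897550078579 [ 0.2 -0.3  0.7]
[[166.  256.   13.   -0.1 -22.5]
 [169.  256.   13.   -0.1 -19.4]] [[241.  256.5  14.    0.4  60.1]
 [244.  261.   27.    5.3  63.6]]
tool-x offset at y=0: -0.3  turn rz(+cw): -0.009 tip tool y -22.499859953987617
```

>>> drive_tool --deltas '[{"x": 0, "y": 2, "z": 50, "rx": 0, "ry": 0, "rz": 0, "jaw": 50}, {"x": 0, "y": 0, "z": 50, "rx": 0, "ry": 0, "rz": 0, "jaw": 50}, {"x": 0, "y": 0, "z": 30, "rx": 0, "ry": 0, "rz": 0, "jaw": 50}, {"x": 0, "y": 0, "z": 4, "rx": 0, "ry": 0, "rz": 0, "jaw": 50}, {"x": 0, "y": 0, "z": 0, "rx": 0, "ry": 0, "rz": 0, "jaw": 50}]'

```text
clock: 35.1
tcp_pos: [515.6, -16.2, 18.8]
tcp_rot: [[-0.029, 1.0, 0.002], [1.0, 0.029, -0.0], [-0.0, 0.002, -1.0]]
force: [0.7, 0.5, -0.5]
grip_width: 0.545
```

>>> drive_tool --deltas '[{"x": 0, "y": 0, "z": 0, "rx": 0, "ry": 0, "rz": 0, "jaw": 20}, {"x": 0, "y": 0, "z": 0, "rx": 0, "ry": 0, "rz": 0, "jaw": 0}, {"x": 0, "y": 0, "z": 0, "rx": 0, "ry": 0, "rz": 0, "jaw": 0}, {"x": 0, "y": 0, "z": 0, "rx": 0, "ry": 0, "rz": 0, "jaw": 0}, {"x": 0, "y": 0, "z": 0, "rx": 0, "ry": 0, "rz": 0, "jaw": 0}]'

```text
clock: 35.72
tcp_pos: [513.9, -16.1, 16.9]
tcp_rot: [[-0.029, 1.0, -0.0], [1.0, 0.029, -0.0], [-0.0, -0.0, -1.0]]
force: [-0.3, -0.2, 1.5]
grip_width: 0.149
```

>>> drive_tool --deltas '[{"x": 0, "y": 0, "z": -11, "rx": 0, "ry": 0, "rz": 0, "jaw": 0}, {"x": 0, "y": 0, "z": -11, "rx": 0, "ry": 0, "rz": 0, "jaw": 0}, {"x": -10, "y": -3, "z": 0, "rx": 0, "ry": 0, "rz": 0, "jaw": 0}, {"x": -20, "y": -6, "z": 0, "rx": 0, "ry": 0, "rz": 0, "jaw": 0}, {"x": -25, "y": -8, "z": 0, "rx": 0, "ry": 0, "rz": 0, "jaw": 0}]'

```text
clock: 36.35
tcp_pos: [498.1, -72.4, 38.9]
tcp_rot: [[-0.03, 1.0, 0.0], [1.0, 0.03, -0.0], [-0.0, 0.0, -1.0]]
force: [0.4, 0.4, -1.6]
grip_width: 0.15
```

>>> drive_tool --deltas '[{"x": -25, "y": -8, "z": 0, "rx": 0, "ry": 0, "rz": 0, "jaw": 0}, {"x": -25, "y": -8, "z": -10, "rx": 0, "ry": 0, "rz": 0, "jaw": 0}, {"x": -25, "y": -6, "z": -10, "rx": 0, "ry": 0, "rz": 0, "jaw": 0}, {"x": -25, "y": -6, "z": -10, "rx": 0, "ry": 0, "rz": 0, "jaw": 0}, {"x": -25, "y": -7, "z": 0, "rx": 0, "ry": 0, "rz": 0, "jaw": 0}]'

```text
clock: 36.98
tcp_pos: [467.0, -199.0, 69.5]
tcp_rot: [[-0.029, 1.0, 0.001], [1.0, 0.029, -0.001], [-0.001, 0.001, -1.0]]
force: [-0.1, -0.1, -1.1]
grip_width: 0.144
```

>>> drive_tool --deltas '[{"x": -20, "y": -7, "z": 0, "rx": 0, "ry": 0, "rz": 0, "jaw": 0}, {"x": -10, "y": -2, "z": 0, "rx": 0, "ry": 0, "rz": 0, "jaw": 0}, {"x": 0, "y": 0, "z": 0, "rx": 0, "ry": 0, "rz": 0, "jaw": 0}]'

```text
clock: 37.35
tcp_pos: [458.9, -228.2, 68.8]
tcp_rot: [[-0.028, 1.0, -0.0], [1.0, 0.028, 0.0], [0.0, -0.0, -1.0]]
force: [-0.5, 1.2, -1.5]
grip_width: 0.151
```

```bash
python3 bw.py
```

```text
37.4 [ 458.9 -228.2   68.8] 13.790532338477949 [-0.5  1.2 -1.5]
[237. 116.] [188. 333.] 0.98 0.49 [ 259.2 -261.9    2.6] 3.3
[294. 148.] [171. 275.] 0.8 0.47 [ 550.9 -313.7   12.5] 0.2
[270. 175.] [174. 271.] 0.66 0.6 [ 545.  -223.3   43.3] 4.1
spout scene [202.4 300.6] 0.55 [581.8 244.1  79. ]
spout scene [217.9 253.8] 0.4 [546.   72.8  79. ]
spout side [185.2 240.4] 0.87 [611.  -20.5  79. ]
candy1 scene [265.6 170.3] 0.61 [ 503.6 -210.5   20. ]
candy1 scene [265.3 175.1] 0.49 [ 511.6 -199.3   20. ]
```

Two candies show in the held bowl (scene pixels (170, 266) and (175, 265)). Set it down on the board.

>>> drive_tool --deltas '[{"x": 0, "y": 0, "z": 20, "rx": 0, "ry": 0, "rz": 0, "jaw": 0}, {"x": 0, "y": 0, "z": 12, "rx": 0, "ry": 0, "rz": 0, "jaw": 0}, {"x": 0, "y": 0, "z": 6, "rx": 0, "ry": 0, "rz": 0, "jaw": 0}, {"x": 0, "y": 0, "z": 2, "rx": 0, "ry": 0, "rz": 0, "jaw": 0}, {"x": 0, "y": 0, "z": 0, "rx": 0, "ry": 0, "rz": 0, "jaw": 0}]'

```text
clock: 38.38
tcp_pos: [459.2, -227.8, 29.0]
tcp_rot: [[-0.029, 1.0, 0.0], [1.0, 0.029, -0.0], [-0.0, 0.0, -1.0]]
force: [0.2, -0.6, -1.0]
grip_width: 0.15
```

>>> drive_tool --deltas '[{"x": 0, "y": 0, "z": 1.5, "rx": 0, "ry": 0, "rz": 0, "jaw": 0}, {"x": 0, "y": 0, "z": 0, "rx": 0, "ry": 0, "rz": 0, "jaw": 0}]'

```text
clock: 38.62
tcp_pos: [459.3, -227.9, 27.5]
tcp_rot: [[-0.029, 1.0, 0.0], [1.0, 0.029, -0.0], [-0.0, 0.0, -1.0]]
force: [-0.7, 0.4, -2.3]
grip_width: 0.147
```

>>> drive_tool --deltas '[{"x": 0, "y": 0, "z": 1, "rx": 0, "ry": 0, "rz": 0, "jaw": 0}, {"x": 0, "y": 0, "z": 0.5, "rx": 0, "ry": 0, "rz": 0, "jaw": 0}, {"x": 0, "y": 0, "z": 0, "rx": 0, "ry": 0, "rz": 0, "jaw": 0}]'

```text
clock: 39.0
tcp_pos: [458.9, -227.8, 26.1]
tcp_rot: [[-0.029, 1.0, -0.0], [1.0, 0.029, 0.0], [0.0, -0.0, -1.0]]
force: [-6.2, 0.1, 8.4]
grip_width: 0.147
```

>>> drive_tool --deltas '[{"x": 0, "y": 0, "z": 0, "rx": 0, "ry": 0, "rz": 0, "jaw": 45}, {"x": 0, "y": 0, "z": 0, "rx": 0, "ry": 0, "rz": 0, "jaw": 45}, {"x": 0, "y": 0, "z": 0, "rx": 0, "ry": 0, "rz": 0, "jaw": 45}, {"x": 0, "y": 0, "z": -40, "rx": 0, "ry": 0, "rz": 0, "jaw": 45}, {"x": 0, "y": 0, "z": -50, "rx": 0, "ry": 0, "rz": 0, "jaw": 45}]'

```text
clock: 39.62
tcp_pos: [458.4, -227.3, 116.1]
tcp_rot: [[-0.029, 1.0, -0.002], [1.0, 0.029, 0.001], [0.001, -0.002, -1.0]]
force: [0.5, -0.6, 0.1]
grip_width: 0.497
```

>>> drive_tool --deltas '[{"x": -40, "y": -2, "z": -30, "rx": 0, "ry": 0, "rz": 0, "jaw": 45}, {"x": -37, "y": -2, "z": 0, "rx": 0, "ry": 0, "rz": 0.115, "jaw": 45}, {"x": 0, "y": 0, "z": 0, "rx": 0, "ry": 0, "rz": 0, "jaw": 45}]'

```text
clock: 40.0
tcp_pos: [457.5, -306.7, 146.3]
tcp_rot: [[0.089, 0.996, 0.001], [0.996, -0.089, -0.001], [-0.001, 0.001, -1.0]]
force: [-0.4, 0.3, -0.1]
grip_width: 0.494
```

```bash
python3 hd.py 53; python3 w.py w9 bowl_a:10 candy1:25
```

```text
[ 457.5 -306.7  146.3] 45.01517474789167 [-0.4  0.3 -0.1]
[[166.  254.   13.   -2.1 -24.8]
 [169.  253.5  14.   -2.6 -21.8]] [[238.  254.5  14.   -1.8  51.3]
 [241.  255.   25.   -1.3  54.7]]
tool-x offset at y=0: -2.4  turn rz(+cw): -0.007 tip tool y -24.768001473123054
40.05 [ 457.1 -305.3  145.7] yaw 1.4842 tilt [-0.  0. -1.] F [-0.3  0.2 -1.4] q [-0.6  0.2  2.1  0.   0.9 -2.1] grip 45.0
bowl_a [251.2 332.9] 0.59 at z 10.0 [ 552.8 -220.3   10. ]
bowl_a [261.6 251.4] 0.57 at z 10.0 [ 558.  -320.1   10. ]
```

View pics/w9.png

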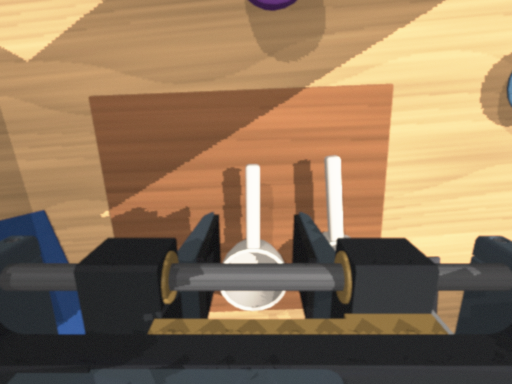

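Left bowl's handle at col ~253 between the fingers, the filled bowl's handle clear at col ~335. Descend and grip.

>>> drive_tool --deltas '[{"x": -2, "y": 0, "z": 45, "rx": 0, "ry": 0, "rz": 0, "jaw": 45}, {"x": 0, "y": 0, "z": 45, "rx": 0, "ry": 0, "rz": 0, "jaw": 45}, {"x": 0, "y": 0, "z": 25, "rx": 0, "ry": 0, "rz": 0, "jaw": 45}, {"x": 0, "y": 0, "z": 10, "rx": 0, "ry": 0, "rz": 0, "jaw": 45}, {"x": 0, "y": 0, "z": 0, "rx": 0, "ry": 0, "rz": 0, "jaw": 45}]'

```text
clock: 40.83
tcp_pos: [457.2, -306.3, 20.8]
tcp_rot: [[0.085, 0.996, -0.001], [0.996, -0.085, 0.0], [0.0, -0.001, -1.0]]
force: [-1.0, -0.2, 0.4]
grip_width: 0.493
```

>>> drive_tool --deltas '[{"x": 0, "y": 0, "z": 0, "rx": 0, "ry": 0, "rz": 0, "jaw": 20}, {"x": 0, "y": 0, "z": 0, "rx": 0, "ry": 0, "rz": 0, "jaw": 0}, {"x": 0, "y": 0, "z": 0, "rx": 0, "ry": 0, "rz": 0, "jaw": 0}, {"x": 0, "y": 0, "z": 0, "rx": 0, "ry": 0, "rz": 0, "jaw": 0}, {"x": 0, "y": 0, "z": 0, "rx": 0, "ry": 0, "rz": 0, "jaw": 0}]'

```text
clock: 41.45
tcp_pos: [457.2, -307.0, 21.0]
tcp_rot: [[0.086, 0.996, 0.0], [0.996, -0.086, -0.0], [-0.0, 0.0, -1.0]]
force: [-0.8, -0.1, 4.1]
grip_width: 0.15
```

>>> drive_tool --deltas '[{"x": 0, "y": 0, "z": -20, "rx": 0, "ry": 0, "rz": 0, "jaw": 0}, {"x": 0, "y": 0, "z": -30, "rx": 0, "ry": 0, "rz": 0, "jaw": 0}, {"x": 0, "y": 0, "z": -35, "rx": 0, "ry": 0, "rz": 0, "jaw": 0}, {"x": 0, "y": 0, "z": 0, "rx": 0, "ry": 0, "rz": 0, "jaw": 0}]'

```text
clock: 41.95
tcp_pos: [458.6, -307.8, 109.2]
tcp_rot: [[0.086, 0.996, 0.004], [0.996, -0.086, -0.003], [-0.002, 0.004, -1.0]]
force: [-0.5, 0.1, -0.9]
grip_width: 0.146
```

>>> drive_tool --deltas '[{"x": 35, "y": 1, "z": 0, "rx": 0, "ry": 0, "rz": 0, "jaw": 0}, {"x": 48, "y": 1, "z": 0, "rx": 0, "ry": 0, "rz": 0, "jaw": 0}, {"x": 48, "y": 1, "z": 0, "rx": 0, "ry": 0, "rz": 0, "jaw": 0}, {"x": 48, "y": 1, "z": 0, "rx": 0, "ry": 0, "rz": 0, "jaw": 0}, {"x": 0, "y": 0, "z": 0, "rx": 0, "ry": 0, "rz": -0.115, "jaw": 0}]'

```text
clock: 42.58
tcp_pos: [475.8, -126.2, 105.5]
tcp_rot: [[-0.034, 0.999, -0.001], [0.999, 0.034, 0.001], [0.001, -0.001, -1.0]]
force: [0.4, -0.2, -1.9]
grip_width: 0.152
```

>>> drive_tool --deltas '[{"x": 0, "y": 0, "z": 40, "rx": 0, "ry": 0, "rz": 0, "jaw": 0}, {"x": 0, "y": 0, "z": 35, "rx": 0, "ry": 0, "rz": 0, "jaw": 0}, {"x": 0, "y": 0, "z": 0, "rx": 0, "ry": 0, "rz": 0, "jaw": 0}]'

```text
clock: 42.95
tcp_pos: [474.3, -128.1, 28.9]
tcp_rot: [[-0.029, 1.0, -0.005], [1.0, 0.029, 0.002], [0.002, -0.005, -1.0]]
force: [0.3, -1.1, -0.6]
grip_width: 0.149
```

>>> drive_tool --deltas '[{"x": 37, "y": 13, "z": -2, "rx": 0, "ry": 0, "rz": 0, "jaw": 0}, {"x": 37, "y": 13, "z": 0, "rx": 0, "ry": 0, "rz": 0, "jaw": 0}, {"x": 37, "y": 13, "z": 0, "rx": 0, "ry": 0, "rz": 0, "jaw": 0}, {"x": 0, "y": 0, "z": 8, "rx": 0, "ry": 0, "rz": 0, "jaw": 0}, {"x": 0, "y": 0, "z": 0, "rx": 0, "ry": 0, "rz": 0, "jaw": 0}]'

```text
clock: 43.58
tcp_pos: [512.0, -16.9, 25.2]
tcp_rot: [[-0.03, 1.0, -0.0], [1.0, 0.03, -0.0], [-0.0, -0.0, -1.0]]
force: [-0.8, 0.3, -1.5]
grip_width: 0.153
```

```bash
python3 bw.py; sed -i "s/save('t1',out)//" t.py; python3 t.py
```

```text
43.6 [512.  -16.9  25.2] 13.993781022733055 [-0.8  0.3 -1.5]
[240. 114.] [188. 333.] 0.81 0.71 [ 260.9 -272.8   -2. ] 3.2
[256. 244.] [199. 242.] 0.63 0.77 [605.7 -16.   14.4] 0.7
[282. 179.] [181. 267.] 0.59 0.49 [ 560.5 -218.9    4.6] 0.1
spout scene [286.6 135.7] 0.49 [ 569.8 -350.4   79. ]
spout side [183.1 239.5] 0.95 [621.6 -35.8  79. ]
spout side [219.6 184.2] 0.51 [706.  288.6  79. ]
spout side [173.5 287.5] 0.2 [ 454.3 -193.    79. ]
spout side [311.6 220.4] 0.18 [393.5 638.   79. ]
candy1 scene [277.  167.2] 0.61 [ 537.6 -242.3   20. ]
candy1 scene [282.8 176.9] 0.41 [ 574.4 -234.    20. ]
candy1 scene [274.3 175.2] 0.37 [ 543.1 -219.3   20. ]
[512.2 -17.1  25. ]
scene [256.9 247.9] [604.3  -0.6   0. ]
expect foot [259.8 246.2] rim extremes [array([255., 255.]), array([238., 242.]), array([256., 243.]), array([236., 254.])]
side [197.4 239.6] [627.1 -45.7   0. ]
expect foot [201.8 240.1] rim extremes [array([232., 191.]), array([248., 195.]), array([236., 197.]), array([243., 189.])]
side [234. 186. 268. 204.] 0.5
```

>>> drive_tool --deltas '[{"x": 1, "y": 1, "z": 6, "rx": 0, "ry": 0, "rz": 0, "jaw": 0}, {"x": 0, "y": 0, "z": 4, "rx": 0, "ry": 0, "rz": 0, "jaw": 0}, {"x": 0, "y": 0, "z": 2, "rx": 0, "ry": 0, "rz": 0, "jaw": 0}, {"x": 0, "y": 0, "z": 1, "rx": 0, "ry": 0, "rz": 0, "jaw": 0}, {"x": 0, "y": 0, "z": 0, "rx": 0, "ry": 0, "rz": 0, "jaw": 0}]'

```text
clock: 45.0
tcp_pos: [513.1, -15.7, 11.8]
tcp_rot: [[-0.029, 1.0, -0.0], [1.0, 0.029, 0.0], [0.0, -0.0, -1.0]]
force: [-1.0, -1.4, -0.6]
grip_width: 0.149
```

>>> drive_tool --deltas '[{"x": 0, "y": 0, "z": 1, "rx": 0, "ry": 0, "rz": 0, "jaw": 0}, {"x": 0, "y": 0, "z": 0.5, "rx": 0, "ry": 0, "rz": 0, "jaw": 0}, {"x": 0, "y": 0, "z": 0, "rx": 0, "ry": 0, "rz": 0, "jaw": 0}]'

```text
clock: 45.38
tcp_pos: [513.0, -15.7, 10.6]
tcp_rot: [[-0.029, 1.0, -0.0], [1.0, 0.029, -0.0], [-0.0, -0.0, -1.0]]
force: [-3.7, 0.4, 6.5]
grip_width: 0.152
```

Contact. Release, rise and go over the knob (yaw 1.60 suits the paddle now).

>>> drive_tool --deltas '[{"x": 0, "y": 0, "z": 0, "rx": 0, "ry": 0, "rz": 0, "jaw": 45}, {"x": 0, "y": 0, "z": 0, "rx": 0, "ry": 0, "rz": 0, "jaw": 45}, {"x": 0, "y": 0, "z": 0, "rx": 0, "ry": 0, "rz": 0, "jaw": 45}, {"x": 0, "y": 0, "z": -40, "rx": 0, "ry": 0, "rz": 0, "jaw": 45}, {"x": 0, "y": 0, "z": -50, "rx": 0, "ry": 0, "rz": 0, "jaw": 45}]'

```text
clock: 46.0
tcp_pos: [512.4, -15.7, 100.6]
tcp_rot: [[-0.029, 1.0, -0.002], [1.0, 0.029, 0.0], [0.0, -0.002, -1.0]]
force: [0.6, 0.4, -0.3]
grip_width: 0.496
```

>>> drive_tool --deltas '[{"x": 0, "y": 0, "z": -50, "rx": 0, "ry": 0, "rz": 0, "jaw": 60}, {"x": 0, "y": 0, "z": -50, "rx": 0, "ry": 0, "rz": 0, "jaw": 60}, {"x": 0, "y": 0, "z": -50, "rx": 0, "ry": 0, "rz": 0, "jaw": 60}, {"x": 0, "y": 0, "z": -40, "rx": 0, "ry": 0, "rz": 0, "jaw": 60}, {"x": 0, "y": 46, "z": 0, "rx": 0, "ry": 0, "rz": 0, "jaw": 60}]'

```text
clock: 46.62
tcp_pos: [560.1, -14.5, 294.8]
tcp_rot: [[-0.029, 1.0, 0.007], [1.0, 0.029, -0.0], [-0.001, 0.007, -1.0]]
force: [0.7, -0.0, -0.2]
grip_width: 0.655
```

>>> drive_tool --deltas '[{"x": 0, "y": 46, "z": 0, "rx": 0, "ry": 0, "rz": 0, "jaw": 60}, {"x": 0, "y": 46, "z": 0, "rx": 0, "ry": 0, "rz": 0, "jaw": 60}, {"x": 0, "y": 0, "z": 0, "rx": 0, "ry": 0, "rz": 0, "jaw": 60}]'

```text
clock: 47.0
tcp_pos: [653.0, -11.6, 289.5]
tcp_rot: [[-0.029, 1.0, -0.0], [1.0, 0.029, 0.0], [0.0, -0.0, -1.0]]
force: [-0.8, 0.8, -0.0]
grip_width: 0.658
```

```bash
python3 k.py k3; python3 t.py
```

```text
47.0 [653.  -11.6 289.5] yaw 1.6 60.02176591187372
knob_grip [186.1 255.3] 0.67 [653.1 -12.4 178. ]
seat [193.8 258.6] 0.85 [655.2  -9.1 200. ]
dispenser [159.2 255.9] 0.63 [653.6 -11.7   0. ]
knob ((257.3141784667969, 181.78762817382812), (63.87494659423828, 59.64170455932617), 48.8140754699707) 0.66 [643.8 -10.6 197. ]
[650.4 -11.7 290.6]
scene [259.5 247.8] [613.   -8.3   0. ]
expect foot [259.8 246.2] rim extremes [array([255., 255.]), array([238., 242.]), array([256., 243.]), array([236., 254.])]
scene [218. 232. 253. 269.] 0.71
scene [219. 181. 242. 199.] 0.64
side [201.1 239.3] [616.4 -16.9   0. ]
expect foot [201.8 240.1] rim extremes [array([232., 191.]), array([248., 195.]), array([236., 197.]), array([243., 189.])]
side [228. 188. 268. 209.] 0.62
```

>>> drive_tool --deltas '[{"x": 0, "y": 0, "z": 50, "rx": 0, "ry": 0, "rz": 0, "jaw": 60}, {"x": 0, "y": 0, "z": 45, "rx": 0, "ry": 0, "rz": 0, "jaw": 60}, {"x": 0, "y": 0, "z": 33, "rx": 0, "ry": 0, "rz": 0, "jaw": 60}, {"x": 0, "y": 0, "z": 0, "rx": 0, "ry": 0, "rz": 0, "jaw": 60}, {"x": 0, "y": 0, "z": 0, "rx": 0, "ry": 0, "rz": 0, "jaw": 60}]'

```text
clock: 48.32
tcp_pos: [652.0, -11.7, 163.8]
tcp_rot: [[-0.029, 1.0, 0.001], [1.0, 0.029, -0.0], [-0.0, 0.001, -1.0]]
force: [0.5, -0.1, 1.3]
grip_width: 0.657
```

>>> drive_tool --deltas '[{"x": 0, "y": 0, "z": 3, "rx": 0, "ry": 0, "rz": 0, "jaw": 30}, {"x": 0, "y": 0, "z": 0, "rx": 0, "ry": 0, "rz": 0, "jaw": 0}, {"x": 0, "y": 0, "z": 0, "rx": 0, "ry": 0, "rz": 0, "jaw": 0}, {"x": 0, "y": 0, "z": 0, "rx": 0, "ry": 0, "rz": 0, "jaw": 0}, {"x": 0, "y": 0, "z": 0, "rx": 0, "ry": 0, "rz": 0, "jaw": 0}]'

```text
clock: 48.95
tcp_pos: [651.2, -11.7, 159.4]
tcp_rot: [[-0.029, 1.0, 0.0], [1.0, 0.029, 0.0], [0.0, 0.0, -1.0]]
force: [0.2, -0.1, 0.8]
grip_width: 0.144
```

>>> drive_tool --deltas '[{"x": 0, "y": 0, "z": 0, "rx": 0, "ry": 0, "rz": 0, "jaw": 0}, {"x": 0, "y": 0, "z": 0, "rx": 0, "ry": 0, "rz": 0, "jaw": 0}]'

```text
clock: 49.2
tcp_pos: [651.1, -11.8, 159.4]
tcp_rot: [[-0.029, 1.0, -0.0], [1.0, 0.029, -0.0], [-0.0, -0.0, -1.0]]
force: [-1.2, -2.7, 1.3]
grip_width: 0.126
```

>>> drive_tool --deltas '[{"x": 0, "y": 1, "z": 0, "rx": 0, "ry": 0, "rz": 0.1, "jaw": 0}, {"x": 0, "y": 0, "z": 0, "rx": 0, "ry": 0, "rz": 0.1, "jaw": 0}, {"x": 0, "y": 0, "z": 0, "rx": 0, "ry": 0, "rz": 0.1, "jaw": 0}, {"x": 0, "y": 0, "z": 0, "rx": 0, "ry": 0, "rz": 0.1, "jaw": 0}, {"x": 0, "y": 0, "z": 0, "rx": 0, "ry": 0, "rz": 0.1, "jaw": 0}]'

```text
clock: 49.82
tcp_pos: [651.4, -11.3, 159.3]
tcp_rot: [[0.456, 0.89, -0.002], [0.89, -0.456, 0.001], [-0.0, -0.002, -1.0]]
force: [-6.0, 2.5, 5.5]
grip_width: 0.131
```

>>> drive_tool --deltas '[{"x": 0, "y": 0, "z": 0, "rx": 0, "ry": 0, "rz": 0.1, "jaw": 0}, {"x": 0, "y": 0, "z": 0, "rx": 0, "ry": 0, "rz": 0.1, "jaw": 0}, {"x": 0, "y": 0, "z": 0, "rx": 0, "ry": 0, "rz": 0.085, "jaw": 0}, {"x": 0, "y": 0, "z": 0, "rx": 0, "ry": 0, "rz": 0, "jaw": 0}, {"x": 0, "y": 0, "z": 0, "rx": 0, "ry": 0, "rz": 0.1, "jaw": 0}]'

```text
clock: 50.45
tcp_pos: [651.7, -10.8, 159.4]
tcp_rot: [[0.756, 0.655, -0.001], [0.655, -0.756, 0.001], [-0.0, -0.001, -1.0]]
force: [-3.7, 5.8, 4.4]
grip_width: 0.126
```

>>> drive_tool --deltas '[{"x": 0, "y": 0, "z": 0, "rx": 0, "ry": 0, "rz": 0.1, "jaw": 0}, {"x": 0, "y": 0, "z": 0, "rx": 0, "ry": 0, "rz": 0.1, "jaw": 0}, {"x": 0, "y": 0, "z": 0, "rx": 0, "ry": 0, "rz": 0.1, "jaw": 0}, {"x": 0, "y": 0, "z": 0, "rx": 0, "ry": 0, "rz": 0.1, "jaw": 0}, {"x": 0, "y": 0, "z": 0, "rx": 0, "ry": 0, "rz": 0.1, "jaw": 0}]'

```text
clock: 51.08
tcp_pos: [652.2, -10.7, 159.4]
tcp_rot: [[0.978, 0.21, 0.0], [0.21, -0.978, 0.001], [0.0, -0.001, -1.0]]
force: [1.3, 7.1, 0.8]
grip_width: 0.128
```

>>> drive_tool --deltas '[{"x": 0, "y": 0, "z": 0, "rx": 0, "ry": 0, "rz": 0.1, "jaw": 0}, {"x": 0, "y": 0, "z": 0, "rx": 0, "ry": 0, "rz": 0.085, "jaw": 0}, {"x": 0, "y": 0, "z": 0, "rx": 0, "ry": 0, "rz": 0, "jaw": 0}]'

```text
clock: 51.45
tcp_pos: [652.4, -10.7, 159.4]
tcp_rot: [[1.0, 0.029, 0.001], [0.029, -1.0, 0.001], [0.001, -0.001, -1.0]]
force: [1.2, 6.6, -0.6]
grip_width: 0.128
```

>>> drive_tool --deltas '[{"x": 0, "y": 0, "z": 0, "rx": 0, "ry": 0, "rz": 0, "jaw": 40}, {"x": 0, "y": 0, "z": 0, "rx": 0, "ry": 0, "rz": 0, "jaw": 60}, {"x": 0, "y": 0, "z": 0, "rx": 0, "ry": 0, "rz": 0, "jaw": 60}, {"x": 0, "y": 0, "z": -40, "rx": 0, "ry": 0, "rz": 0, "jaw": 60}, {"x": 0, "y": 0, "z": -50, "rx": 0, "ry": 0, "rz": 0, "jaw": 60}]'

```text
clock: 52.08
tcp_pos: [651.4, -11.7, 249.4]
tcp_rot: [[1.0, 0.03, -0.002], [0.03, -1.0, 0.0], [-0.002, -0.0, -1.0]]
force: [-0.4, 1.0, 0.3]
grip_width: 0.639
```

>>> drive_tool --deltas '[{"x": 0, "y": 0, "z": -40, "rx": 0, "ry": 0, "rz": 0, "jaw": 60}, {"x": -47, "y": 0, "z": 0, "rx": 0, "ry": 0, "rz": 0, "jaw": 60}, {"x": -47, "y": 0, "z": 0, "rx": 0, "ry": 0, "rz": 0, "jaw": 60}, {"x": -46, "y": 0, "z": 0, "rx": 0, "ry": 0, "rz": 0, "jaw": 60}, {"x": 0, "y": 0, "z": 0, "rx": 0, "ry": 0, "rz": -0.171, "jaw": 60}]'

```text
clock: 52.7
tcp_pos: [509.8, -15.9, 289.5]
tcp_rot: [[0.979, 0.202, 0.0], [0.202, -0.979, -0.0], [0.0, 0.0, -1.0]]
force: [0.6, 0.1, -0.4]
grip_width: 0.655
```

>>> drive_tool --deltas '[{"x": 0, "y": 0, "z": 0, "rx": 0, "ry": 0, "rz": -0.175, "jaw": 50}, {"x": 0, "y": 0, "z": 0, "rx": 0, "ry": 0, "rz": -0.175, "jaw": 50}, {"x": 0, "y": 0, "z": 0, "rx": 0, "ry": 0, "rz": -0.175, "jaw": 50}, {"x": 0, "y": 0, "z": 0, "rx": 0, "ry": 0, "rz": -0.175, "jaw": 50}, {"x": 0, "y": 0, "z": 0, "rx": 0, "ry": 0, "rz": -0.175, "jaw": 50}]'

```text
clock: 53.32
tcp_pos: [512.1, -15.9, 289.4]
tcp_rot: [[0.47, 0.883, 0.0], [0.883, -0.47, -0.0], [0.0, 0.0, -1.0]]
force: [0.2, -0.3, -0.6]
grip_width: 0.55
```

>>> drive_tool --deltas '[{"x": 0, "y": 0, "z": 0, "rx": 0, "ry": 0, "rz": -0.175, "jaw": 50}, {"x": 0, "y": 0, "z": 0, "rx": 0, "ry": 0, "rz": -0.175, "jaw": 50}, {"x": 0, "y": 0, "z": 0, "rx": 0, "ry": 0, "rz": -0.175, "jaw": 50}, {"x": 0, "y": 0, "z": 50, "rx": 0, "ry": 0, "rz": 0, "jaw": 50}, {"x": 0, "y": 0, "z": 50, "rx": 0, "ry": 0, "rz": 0, "jaw": 50}]'

```text
clock: 53.95
tcp_pos: [512.5, -15.9, 188.7]
tcp_rot: [[-0.03, 1.0, 0.002], [1.0, 0.03, -0.0], [-0.0, 0.002, -1.0]]
force: [1.1, -0.5, -0.9]
grip_width: 0.549
```

>>> drive_tool --deltas '[{"x": 0, "y": 0, "z": 40, "rx": 0, "ry": 0, "rz": 0, "jaw": 50}, {"x": 0, "y": 0, "z": 0, "rx": 0, "ry": 0, "rz": 0, "jaw": 50}]'

```text
clock: 54.2
tcp_pos: [510.3, -15.8, 147.2]
tcp_rot: [[-0.03, 1.0, -0.005], [1.0, 0.03, 0.0], [0.001, -0.005, -1.0]]
force: [-0.2, -0.4, 0.2]
grip_width: 0.551
```

```bash
python3 hd.py 43
```

```text
[510.3 -15.8 147.2] 50.24956916456944 [-0.2 -0.4  0.2]
[[166.  256.   11.   -0.1 -22.7]
 [169.  256.   13.   -0.1 -19.6]] [[244.  256.5  14.    0.4  63.1]
 [247.  261.   31.    5.3  66.7]]
tool-x offset at y=0: -0.2  turn rz(+cw): -0.014 tip tool y -22.708674073858543
```

>>> drive_tool --deltas '[{"x": 0, "y": 2, "z": 50, "rx": 0, "ry": 0, "rz": 0, "jaw": 50}, {"x": 0, "y": 0, "z": 50, "rx": 0, "ry": 0, "rz": 0, "jaw": 50}, {"x": 0, "y": 0, "z": 30, "rx": 0, "ry": 0, "rz": 0, "jaw": 50}, {"x": 0, "y": 0, "z": 4, "rx": 0, "ry": 0, "rz": 0, "jaw": 50}, {"x": 0, "y": 0, "z": 1, "rx": 0, "ry": 0, "rz": 0, "jaw": 50}]'

```text
clock: 54.88
tcp_pos: [515.7, -15.9, 16.2]
tcp_rot: [[-0.03, 1.0, 0.002], [1.0, 0.03, -0.0], [-0.0, 0.002, -1.0]]
force: [-0.1, -0.5, -0.0]
grip_width: 0.552
```

>>> drive_tool --deltas '[{"x": 0, "y": 0, "z": 0, "rx": 0, "ry": 0, "rz": 0, "jaw": 20}, {"x": 0, "y": 0, "z": 0, "rx": 0, "ry": 0, "rz": 0, "jaw": 0}, {"x": 0, "y": 0, "z": 0, "rx": 0, "ry": 0, "rz": 0, "jaw": 0}, {"x": 0, "y": 0, "z": 0, "rx": 0, "ry": 0, "rz": 0, "jaw": 0}, {"x": 0, "y": 0, "z": 0, "rx": 0, "ry": 0, "rz": 0, "jaw": 0}]'

```text
clock: 55.5
tcp_pos: [514.2, -15.8, 14.4]
tcp_rot: [[-0.03, 1.0, 0.0], [1.0, 0.03, -0.0], [-0.0, 0.0, -1.0]]
force: [-0.6, 0.1, 2.8]
grip_width: 0.15
```

```bash
python3 bw.py
```

```text
55.5 [514.2 -15.8  14.4] 13.665578692285292 [-0.6  0.1  2.8]
[235. 112.] [185. 331.] 0.97 0.86 [ 263.6 -272.2   16.2] 2.5
[258. 249.] [200. 240.] 0.5 0.63 [612.5  -8.8   7.8] 3.4
spout scene [205.3 300.9] 0.62 [593.8 233.2  79. ]
spout side [184.  239.1] 0.73 [620.2 -28.   79. ]
```

>>> drive_tool --deltas '[{"x": 0, "y": 0, "z": -11, "rx": 0, "ry": 0, "rz": 0, "jaw": 0}, {"x": 0, "y": 0, "z": -11, "rx": 0, "ry": 0, "rz": 0, "jaw": 0}, {"x": -12, "y": -4, "z": 0, "rx": 0, "ry": 0, "rz": 0, "jaw": 0}, {"x": -22, "y": -8, "z": 0, "rx": 0, "ry": 0, "rz": 0, "jaw": 0}, {"x": -25, "y": -8, "z": 0, "rx": 0, "ry": 0, "rz": 0, "jaw": 0}]'

```text
clock: 56.52
tcp_pos: [495.4, -76.4, 36.3]
tcp_rot: [[-0.031, 1.0, -0.0], [1.0, 0.031, -0.0], [-0.0, -0.0, -1.0]]
force: [0.8, 0.0, -1.4]
grip_width: 0.149
```

>>> drive_tool --deltas '[{"x": -25, "y": -9, "z": 0, "rx": 0, "ry": 0, "rz": 0, "jaw": 0}, {"x": -20, "y": -9, "z": -10, "rx": 0, "ry": 0, "rz": 0, "jaw": 0}, {"x": 0, "y": 0, "z": -25, "rx": 0, "ry": 0, "rz": 0, "jaw": 0}, {"x": 0, "y": 0, "z": -35, "rx": 0, "ry": 0, "rz": 0, "jaw": 0}, {"x": 0, "y": 0, "z": 0, "rx": 0, "ry": 0, "rz": 0, "jaw": 0}]'

```text
clock: 57.15
tcp_pos: [480.5, -121.9, 108.3]
tcp_rot: [[-0.03, 1.0, 0.004], [1.0, 0.03, -0.001], [-0.001, 0.004, -1.0]]
force: [0.6, -0.1, -1.9]
grip_width: 0.149
```

```bash
python3 bw.py
python3 - <<'E'
from h import *
np.set_printoptions(precision=1,suppress=True)
for c in('scene','side'):
  for r in models.pinpoint(c,'bowl_a'): print(c,np.round(r['centre']),round(r['confidence'],2),atz(c,r['centre'],10))
E
```

```text
57.1 [ 480.5 -121.9  108.3] 13.573274730840986 [ 0.6 -0.1 -1.9]
[290. 177.] [175. 263.] 0.95 0.45 [ 592.1 -247.5   16. ] 1.8
[237. 112.] [184. 333.] 0.68 0.6 [ 263.1 -275.8   14.2] 4.3
spout scene [199.7 302.2] 0.65 [574.4 259.1  79. ]
spout side [183.1 241.1] 0.86 [615.2 -38.3  79. ]
candy1 scene [241.4 212. ] 0.59 [494.8 -53.7  20. ]
candy1 side [186.9 241.7] 0.65 [ 640.5 -102.8   20. ]
candy1 side [255.  226.9] 0.18 [506.6 352.4  20. ]
scene [290. 177.] 0.95 [ 588.9 -244.2   10. ]
scene [200. 230.] 0.82 [342.8 136.   10. ]
scene [237. 112.] 0.68 [ 264.  -273.3   10. ]
scene [245. 213.] 0.58 [503.2 -55.1  10. ]
side [243. 297.] 0.86 [299.9 186.9  10. ]
side [174. 256.] 0.84 [ 628.6 -260.4   10. ]
side [184. 333.] 0.6 [ 262.  -289.9   10. ]
side [249. 227.] 0.58 [523.1 312.9  10. ]
side [175. 263.] 0.45 [ 594.9 -260.1   10. ]
```

The filled bowl now measures about (592, -247); it has been knocked ~4 cm aside but is still on the board. I'll set the second bowl down well clear of it, at bowl centre ~(545, -340).

>>> drive_tool --deltas '[{"x": -15, "y": -3, "z": 0, "rx": 0, "ry": 0, "rz": 0, "jaw": 0}, {"x": -28, "y": -5, "z": 0, "rx": 0, "ry": 0, "rz": 0, "jaw": 0}, {"x": -32, "y": -6, "z": 0, "rx": 0, "ry": 0, "rz": 0, "jaw": 0}, {"x": -32, "y": -6, "z": 0, "rx": 0, "ry": 0, "rz": 0, "jaw": 0}, {"x": -32, "y": -6, "z": 0, "rx": 0, "ry": 0, "rz": 0, "jaw": 0}]'

```text
clock: 58.28
tcp_pos: [457.0, -262.4, 106.3]
tcp_rot: [[-0.03, 1.0, 0.0], [1.0, 0.03, -0.0], [-0.0, 0.0, -1.0]]
force: [0.4, -0.4, -1.0]
grip_width: 0.149
```

>>> drive_tool --deltas '[{"x": -32, "y": -6, "z": 0, "rx": 0, "ry": 0, "rz": 0, "jaw": 0}, {"x": -28, "y": -6, "z": 0, "rx": 0, "ry": 0, "rz": 0, "jaw": 0}, {"x": -15, "y": -3, "z": 0, "rx": 0, "ry": 0, "rz": 0, "jaw": 0}, {"x": -6, "y": -1, "z": 0, "rx": 0, "ry": 0, "rz": 0, "jaw": 0}, {"x": 0, "y": 0, "z": 0, "rx": 0, "ry": 0, "rz": 0, "jaw": 0}]'

```text
clock: 58.9
tcp_pos: [443.9, -341.9, 106.2]
tcp_rot: [[-0.03, 1.0, -0.0], [1.0, 0.03, 0.0], [0.0, -0.0, -1.0]]
force: [0.5, -0.4, -1.4]
grip_width: 0.151
```

```bash
python3 bw.py
python3 - <<'E'
from h import *
np.set_printoptions(precision=1,suppress=True)
s=monitor.get_state();camera('wrist')
for c in('scene','side','wrist'):
  for r in models.pinpoint(c,'bowl_a'): print(c,np.round(r['centre']),round(r['confidence'],2),atz(c,r['centre'],10,s))
E
```

```text
58.9 [ 443.9 -341.9  106.2] 13.72727168489737 [ 0.5 -0.4 -1.4]
[291. 177.] [178. 265.] 0.86 0.51 [ 582.1 -243.2    3.5] 3.3
[238. 114.] [186. 329.] 0.43 0.48 [ 273.3 -271.1    7.8] 1.6
spout side [188.  237.4] 0.87 [613.6   5.8  79. ]
spout side [210.2 290.8] 0.45 [355.9  88.4  79. ]
spout side [253.7 228.1] 0.18 [474.4 408.3  79. ]
candy1 scene [270.  132.9] 0.41 [ 449.8 -301.7   20. ]
scene [291. 177.] 0.86 [ 591.5 -245.2   10. ]
scene [199. 228.] 0.86 [335.3 134.8  10. ]
scene [275. 137.] 0.58 [ 466.3 -299.6   10. ]
scene [238. 114.] 0.43 [ 273.8 -272.4   10. ]
side [178. 265.] 0.51 [ 576.6 -236.    10. ]
side [153. 283.] 0.5 [ 577.9 -531.5   10. ]
side [186. 329.] 0.48 [ 273.6 -264.7   10. ]
wrist [329. 255.] 0.94 [ 610.8 -338.3   10. ]
```

>>> drive_tool --deltas '[{"x": 0, "y": 0, "z": 30, "rx": 0, "ry": 0, "rz": 0, "jaw": 0}, {"x": 0, "y": 0, "z": 25, "rx": 0, "ry": 0, "rz": 0, "jaw": 0}, {"x": 0, "y": 0, "z": 15, "rx": 0, "ry": 0, "rz": 0, "jaw": 0}, {"x": 0, "y": 0, "z": 7, "rx": 0, "ry": 0, "rz": 0, "jaw": 0}, {"x": 0, "y": 0, "z": 0, "rx": 0, "ry": 0, "rz": 0, "jaw": 0}]'

```text
clock: 60.12
tcp_pos: [444.1, -342.1, 29.4]
tcp_rot: [[-0.03, 1.0, -0.0], [1.0, 0.03, 0.0], [0.0, -0.0, -1.0]]
force: [0.3, 0.1, -1.4]
grip_width: 0.149
```

>>> drive_tool --deltas '[{"x": 0, "y": 0, "z": 1.5, "rx": 0, "ry": 0, "rz": 0, "jaw": 0}, {"x": 0, "y": 0, "z": 1, "rx": 0, "ry": 0, "rz": 0, "jaw": 0}, {"x": 0, "y": 0, "z": 0, "rx": 0, "ry": 0, "rz": 0, "jaw": 0}]'

```text
clock: 60.5
tcp_pos: [444.1, -342.1, 27.1]
tcp_rot: [[-0.03, 1.0, 0.0], [1.0, 0.03, -0.0], [-0.0, 0.0, -1.0]]
force: [-0.4, -0.5, -1.7]
grip_width: 0.149
```

>>> drive_tool --deltas '[{"x": 0, "y": 0, "z": 1.5, "rx": 0, "ry": 0, "rz": 0, "jaw": 0}, {"x": 0, "y": 0, "z": 1, "rx": 0, "ry": 0, "rz": 0, "jaw": 0}, {"x": 0, "y": 0, "z": 0, "rx": 0, "ry": 0, "rz": 0, "jaw": 0}]'

```text
clock: 60.88
tcp_pos: [444.0, -342.1, 24.4]
tcp_rot: [[-0.03, 1.0, 0.0], [1.0, 0.03, -0.0], [-0.0, 0.0, -1.0]]
force: [-1.4, 0.2, 3.0]
grip_width: 0.154
```

Contact; release, rise and look down at the board.

>>> drive_tool --deltas '[{"x": 0, "y": 0, "z": 0, "rx": 0, "ry": 0, "rz": 0, "jaw": 45}, {"x": 0, "y": 0, "z": 0, "rx": 0, "ry": 0, "rz": 0, "jaw": 45}, {"x": 0, "y": 0, "z": 0, "rx": 0, "ry": 0, "rz": 0, "jaw": 45}, {"x": 0, "y": 0, "z": -40, "rx": 0, "ry": 0, "rz": 0, "jaw": 45}, {"x": 0, "y": 0, "z": -50, "rx": 0, "ry": 0, "rz": 0, "jaw": 45}]'

```text
clock: 61.5
tcp_pos: [443.4, -341.5, 114.6]
tcp_rot: [[-0.03, 1.0, -0.002], [1.0, 0.03, 0.001], [0.001, -0.002, -1.0]]
force: [0.4, -1.0, 0.2]
grip_width: 0.494
```

>>> drive_tool --deltas '[{"x": 30, "y": 0, "z": -50, "rx": 0, "ry": 0, "rz": 0, "jaw": 60}, {"x": 30, "y": 0, "z": -50, "rx": 0, "ry": 0, "rz": 0, "jaw": 60}, {"x": 0, "y": 30, "z": -50, "rx": 0, "ry": 0, "rz": 0, "jaw": 60}, {"x": 0, "y": 30, "z": -50, "rx": 0, "ry": 0, "rz": 0, "jaw": 60}, {"x": 0, "y": 0, "z": 0, "rx": 0, "ry": 0, "rz": 0, "jaw": 60}]'

```text
clock: 62.12
tcp_pos: [505.0, -281.0, 318.4]
tcp_rot: [[-0.031, 0.999, 0.006], [1.0, 0.031, -0.003], [-0.004, 0.006, -1.0]]
force: [0.2, 0.1, -0.2]
grip_width: 0.659
```

Run:
```python
from h import *
np.set_printoptions(precision=1,suppress=True)
s=monitor.get_state();w=camera('wrist');cv2.imwrite('board.png',w[:,:,::-1]);print(s['clock'],s['tcp_pos'])
for n,z in (('bowl_a',10),('candy1',26),('board',0)):
  for r in models.pinpoint('wrist',n): print(n,np.round(r['centre']),round(r['confidence'],2),atz('wrist',r['centre'],z,s))
```

```text
62.125 [ 505.  -281.   318.4]
bowl_a [176. 220.] 0.78 [ 541.5 -342.1   10. ]
bowl_a [200. 276.] 0.77 [ 582.6 -244.3   10. ]
candy1 [182. 210.] 0.65 [ 548.3 -358.    26. ]
candy1 [202. 269.] 0.62 [ 581.  -257.3   26. ]
candy1 [211. 275.] 0.61 [ 596. -246.   26.]
candy1 [170. 218.] 0.54 [ 528.1 -344.1   26. ]
board [147. 234.] 0.63 [ 492.  -319.7    0. ]
board [202. 264.] 0.33 [ 589.9 -264.7    0. ]
```

Each bowl holds two candies and both stand on the board. Now fetch the bar.

>>> drive_tool --deltas '[{"x": 0, "y": 0, "z": 0, "rx": 0, "ry": 0, "rz": 0.175, "jaw": 60}, {"x": 0, "y": 0, "z": 0, "rx": 0, "ry": 0, "rz": 0.175, "jaw": 60}, {"x": 0, "y": 0, "z": 0, "rx": 0, "ry": 0, "rz": 0.175, "jaw": 60}, {"x": 0, "y": 0, "z": 0, "rx": 0, "ry": 0, "rz": 0.175, "jaw": 60}, {"x": 0, "y": 0, "z": 0, "rx": 0, "ry": 0, "rz": 0.175, "jaw": 60}]'

```text
clock: 62.95
tcp_pos: [501.1, -280.1, 312.8]
tcp_rot: [[0.752, 0.659, -0.002], [0.659, -0.752, 0.001], [-0.001, -0.002, -1.0]]
force: [0.1, 0.4, -0.3]
grip_width: 0.655
```

>>> drive_tool --deltas '[{"x": 0, "y": 0, "z": 0, "rx": 0, "ry": 0, "rz": 0.175, "jaw": 60}, {"x": 0, "y": 0, "z": 0, "rx": 0, "ry": 0, "rz": 0.175, "jaw": 60}, {"x": 0, "y": 0, "z": 0, "rx": 0, "ry": 0, "rz": 0.175, "jaw": 60}, {"x": 0, "y": 0, "z": 0, "rx": 0, "ry": 0, "rz": 0.171, "jaw": 60}, {"x": 2, "y": -50, "z": 0, "rx": 0, "ry": 0, "rz": 0, "jaw": 60}]'

```text
clock: 63.58
tcp_pos: [501.7, -231.2, 312.7]
tcp_rot: [[1.0, 0.024, -0.002], [0.024, -1.0, 0.001], [-0.002, -0.001, -1.0]]
force: [0.5, -0.3, 0.3]
grip_width: 0.658
```

>>> drive_tool --deltas '[{"x": 2, "y": -55, "z": 0, "rx": 0, "ry": 0, "rz": 0, "jaw": 60}, {"x": 2, "y": -55, "z": 0, "rx": 0, "ry": 0, "rz": 0, "jaw": 60}, {"x": 2, "y": -55, "z": 0, "rx": 0, "ry": 0, "rz": 0, "jaw": 60}, {"x": 2, "y": -55, "z": 0, "rx": 0, "ry": 0, "rz": 0, "jaw": 60}, {"x": 2, "y": -55, "z": 0, "rx": 0, "ry": 0, "rz": 0, "jaw": 60}]'

```text
clock: 64.2
tcp_pos: [503.2, 46.2, 313.1]
tcp_rot: [[1.0, 0.029, -0.002], [0.029, -1.0, -0.0], [-0.002, 0.0, -1.0]]
force: [-0.3, 0.9, -1.0]
grip_width: 0.653
```

>>> drive_tool --deltas '[{"x": 2, "y": -55, "z": 0, "rx": 0, "ry": 0, "rz": 0, "jaw": 60}, {"x": 2, "y": -55, "z": 0, "rx": 0, "ry": 0, "rz": 0, "jaw": 60}, {"x": 2, "y": -55, "z": 0, "rx": 0, "ry": 0, "rz": 0, "jaw": 60}, {"x": 2, "y": -55, "z": 0, "rx": 0, "ry": 0, "rz": 0, "jaw": 60}, {"x": 2, "y": -55, "z": 0, "rx": 0, "ry": 0, "rz": 0, "jaw": 60}]'

```text
clock: 64.82
tcp_pos: [505.3, 321.2, 312.9]
tcp_rot: [[1.0, 0.03, -0.002], [0.03, -1.0, -0.001], [-0.002, 0.001, -1.0]]
force: [0.6, -1.0, -0.0]
grip_width: 0.658
```

>>> drive_tool --deltas '[{"x": 0, "y": 0, "z": 0, "rx": 0, "ry": 0, "rz": 0, "jaw": 60}]'

```text
clock: 64.95
tcp_pos: [505.2, 322.1, 312.6]
tcp_rot: [[0.999, 0.033, -0.002], [0.033, -0.999, -0.001], [-0.002, 0.001, -1.0]]
force: [-0.1, -0.8, -0.2]
grip_width: 0.655
```

```bash
cat > bar.py <<'E'
from h import *
import sys
np.set_printoptions(precision=1,suppress=True)
z=float(sys.argv[1]);s=monitor.get_state();w=camera('wrist');R=np.array(s['tcp_rot']);cv2.imwrite('bar%s.png'%sys.argv[2],w[:,:,::-1])
print(round(s['clock'],2),s['tcp_pos'],'yaw',np.arctan2(R[1,0],R[0,0]))
for r in models.pinpoint('wrist','bar')[:2]:print('origin',r['centre'],round(r['confidence'],2),atz('wrist',r['centre'],z,s))
for r in models.trace('wrist','bar')[:2]:
  m=r['region'];ys=[y for y in range(384) if m[y].sum()>6];print('trace',round(r['confidence'],2),np.round(r['extent']))
  c=lambda y:np.flatnonzero(m[y]).mean()
  a,b=atz('wrist',[ys[0]-.5,c(ys[2])],z+12,s),atz('wrist',[ys[-1]+.5,c(ys[-3])],z+12,s);print('ends',a,b,'len',np.linalg.norm(a-b),'mid',(a+b)/2)
E
python3 bar.py 3 1
```

```text
64.95 [505.2 322.1 312.6] yaw 0.032632195642917146
origin [155.2, 260.0] 0.67 [510.2 324.3   3. ]
trace 0.59 [252.  90. 266. 218.]
ends [507.3 427.2  15. ] [512.9 218.6  15. ] len 208.67334551860097 mid [510.1 322.9  15. ]
```

>>> drive_tool --deltas '[{"x": 5, "y": -1, "z": 50, "rx": 0, "ry": 0, "rz": 0, "jaw": 60}, {"x": 0, "y": 0, "z": 50, "rx": 0, "ry": 0, "rz": 0, "jaw": 60}, {"x": 0, "y": 0, "z": 50, "rx": 0, "ry": 0, "rz": 0, "jaw": 60}, {"x": 0, "y": 0, "z": 50, "rx": 0, "ry": 0, "rz": 0, "jaw": 60}, {"x": 0, "y": 0, "z": 0, "rx": 0, "ry": 0, "rz": 0, "jaw": 60}]'

```text
clock: 65.72
tcp_pos: [509.0, 318.6, 111.3]
tcp_rot: [[1.0, 0.028, -0.006], [0.028, -1.0, -0.003], [-0.006, 0.003, -1.0]]
force: [-0.6, 0.5, 0.0]
grip_width: 0.655
```

```bash
python3 bar.py 3 2
```

```text
65.72 [509.  318.6 111.3] yaw 0.028411099780648243
origin [180.2, 256.8] 0.87 [508.3 324.7   3. ]
trace 0.87 [246.  70. 268. 262.]
ends [506.5 428.3  15. ] [512.6 236.3  15. ] len 192.03097507472026 mid [509.5 332.3  15. ]
```

>>> drive_tool --deltas '[{"x": 0, "y": 0, "z": 40, "rx": 0, "ry": 0, "rz": 0, "jaw": 60}, {"x": 0, "y": 0, "z": 30, "rx": 0, "ry": 0, "rz": 0, "jaw": 60}, {"x": 0, "y": 0, "z": 8, "rx": 0, "ry": 0, "rz": 0, "jaw": 60}, {"x": 0, "y": 0, "z": 0, "rx": 0, "ry": 0, "rz": 0, "jaw": 60}]'

```text
clock: 66.38
tcp_pos: [512.0, 321.6, 37.8]
tcp_rot: [[1.0, 0.03, 0.001], [0.03, -1.0, 0.001], [0.001, -0.001, -1.0]]
force: [0.3, 0.6, -0.3]
grip_width: 0.657
```

>>> drive_tool --deltas '[{"x": 0, "y": -2, "z": 8, "rx": 0, "ry": 0, "rz": 0, "jaw": 60}, {"x": 0, "y": 0, "z": 0, "rx": 0, "ry": 0, "rz": 0, "jaw": 30}, {"x": 0, "y": 0, "z": 0, "rx": 0, "ry": 0, "rz": 0, "jaw": 0}, {"x": 0, "y": 0, "z": 0, "rx": 0, "ry": 0, "rz": 0, "jaw": 0}, {"x": 0, "y": 0, "z": 0, "rx": 0, "ry": 0, "rz": 0, "jaw": 0}]'

```text
clock: 67.0
tcp_pos: [511.1, 323.3, 28.5]
tcp_rot: [[1.0, 0.03, 0.0], [0.03, -1.0, 0.0], [0.0, -0.0, -1.0]]
force: [0.5, -0.1, 0.7]
grip_width: 0.25
```

>>> drive_tool --deltas '[{"x": 0, "y": 0, "z": 0, "rx": 0, "ry": 0, "rz": 0, "jaw": 0}, {"x": 0, "y": 0, "z": 0, "rx": 0, "ry": 0, "rz": 0, "jaw": 0}]'

```text
clock: 67.25
tcp_pos: [511.0, 323.3, 28.3]
tcp_rot: [[1.0, 0.03, -0.0], [0.03, -1.0, -0.0], [-0.0, 0.0, -1.0]]
force: [-0.2, -0.2, 0.1]
grip_width: 0.124
```

>>> drive_tool --deltas '[{"x": 0, "y": 0, "z": -20, "rx": 0, "ry": 0, "rz": 0, "jaw": 0}, {"x": 0, "y": 0, "z": -50, "rx": 0, "ry": 0, "rz": 0, "jaw": 0}, {"x": 0, "y": 0, "z": -55, "rx": 0, "ry": 0, "rz": 0, "jaw": 0}, {"x": 0, "y": 0, "z": -55, "rx": 0, "ry": 0, "rz": 0, "jaw": 0}, {"x": 0, "y": 0, "z": -55, "rx": 0, "ry": 0, "rz": 0, "jaw": 0}]'

```text
clock: 67.88
tcp_pos: [510.7, 323.0, 266.6]
tcp_rot: [[1.0, 0.03, 0.001], [0.03, -1.0, 0.001], [0.001, -0.0, -1.0]]
force: [1.4, 1.1, -1.8]
grip_width: 0.132
```

>>> drive_tool --deltas '[{"x": 0, "y": 0, "z": -40, "rx": 0, "ry": 0, "rz": 0, "jaw": 0}, {"x": 19, "y": 45, "z": 0, "rx": 0, "ry": 0, "rz": 0, "jaw": 0}, {"x": 19, "y": 50, "z": 0, "rx": 0, "ry": 0, "rz": 0, "jaw": 0}, {"x": 19, "y": 50, "z": 0, "rx": 0, "ry": 0, "rz": 0, "jaw": 0}, {"x": 19, "y": 50, "z": 0, "rx": 0, "ry": 0, "rz": 0, "jaw": 0}]'

```text
clock: 68.5
tcp_pos: [593.1, 129.0, 304.8]
tcp_rot: [[1.0, 0.03, 0.001], [0.03, -1.0, 0.0], [0.001, -0.0, -1.0]]
force: [0.5, 0.3, -1.7]
grip_width: 0.129
```

>>> drive_tool --deltas '[{"x": 19, "y": 50, "z": 0, "rx": 0, "ry": 0, "rz": 0, "jaw": 0}, {"x": 19, "y": 50, "z": 0, "rx": 0, "ry": 0, "rz": 0, "jaw": 0}, {"x": 19, "y": 44, "z": 0, "rx": 0, "ry": 0, "rz": 0, "jaw": 0}, {"x": 0, "y": 0, "z": 0, "rx": 0, "ry": 0, "rz": 0, "jaw": 0}, {"x": 0, "y": 0, "z": 0, "rx": 0, "ry": 0, "rz": 0, "jaw": 0}]'

```text
clock: 69.12
tcp_pos: [653.8, -11.4, 304.1]
tcp_rot: [[1.0, 0.03, 0.0], [0.03, -1.0, 0.0], [0.0, -0.0, -1.0]]
force: [0.9, 0.9, -2.0]
grip_width: 0.136
```

```bash
python3 bar.py 276 3; python3 k.py k5
```

```text
69.12 [653.8 -11.4 304.1] yaw 0.02956192923227549
origin [216.0, 256.0] 0.75 [653.1 -15.  276. ]
trace 0.55 [242.  64. 271. 320.]
ends [649.7  93.7 288. ] [ 655.5 -100.5  288. ] len 194.28310768057642 mid [652.6  -3.4 288. ]
69.3 [653.8 -10.6 303.8] yaw 0.031 11.532657059474968
knob_grip [183.5 254.7] 0.93 [651.6 -12.1 178. ]
seat [188.6 255.3] 0.86 [652.3 -12.  200. ]
dispenser [160.  253.1] 0.71 [648.2 -15.6   0. ]
knob ((255.0, 176.5), (29.0, 52.0), 90.0) 0.62 [651.6   0.  197. ]
```

>>> drive_tool --deltas '[{"x": -1, "y": 0.5, "z": 20, "rx": 0, "ry": 0, "rz": 0, "jaw": 0}, {"x": 0, "y": 0, "z": 20, "rx": 0, "ry": 0, "rz": 0, "jaw": 0}, {"x": 0, "y": 0, "z": 10, "rx": 0, "ry": 0, "rz": 0, "jaw": 0}, {"x": 0, "y": 0, "z": 0, "rx": 0, "ry": 0, "rz": 0, "jaw": 0}, {"x": 0, "y": 0, "z": 0, "rx": 0, "ry": 0, "rz": 0, "jaw": 0}]'

```text
clock: 70.2
tcp_pos: [653.5, -12.2, 253.8]
tcp_rot: [[1.0, 0.03, 0.001], [0.03, -1.0, -0.0], [0.001, 0.0, -1.0]]
force: [0.3, 0.8, -2.0]
grip_width: 0.13
```

```bash
python3 bar.py 228 4
python3 - <<'E'
from h import *
a=camera('scene');b=camera('side');w=cv2.imread('bar4.png')[:,:,::-1]
def c(im,cam,X,h):
  p=proj(cam,X).astype(int);return cv2.resize(im[p[1]-h:p[1]+h,p[0]-h:p[0]+h],(400,300) if 0 else (300,300),interpolation=cv2.INTER_CUBIC)
top=np.hstack([c(a,'scene',[653,-12,205],38),c(b,'side',[653,-12,205],38)])
x=cv2.imread('board.png')[:,:,::-1][90:240,160:310]
bot=np.hstack([cv2.resize(w[40:280,136:376],(300,300)),cv2.resize(x,(300,300))])
save('pre',np.vstack([top,bot]))
E
```

```text
70.2 [653.5 -12.2 253.8] yaw 0.029912515579819533
origin [214.0, 253.9] 0.64 [651.2 -13.3 228. ]
trace 0.86 [239.  63. 270. 317.]
ends [649.5  92.6 240. ] [655.2 -99.5 240. ] len 192.1529753512547 mid [652.4  -3.4 240. ]
trace 0.3 [128.   2. 215.  14.]
ends [600.8 127.8 240. ] [615.2 121.7 240. ] len 15.641675740574648 mid [608.  124.7 240. ]
```

View pics/pre.png

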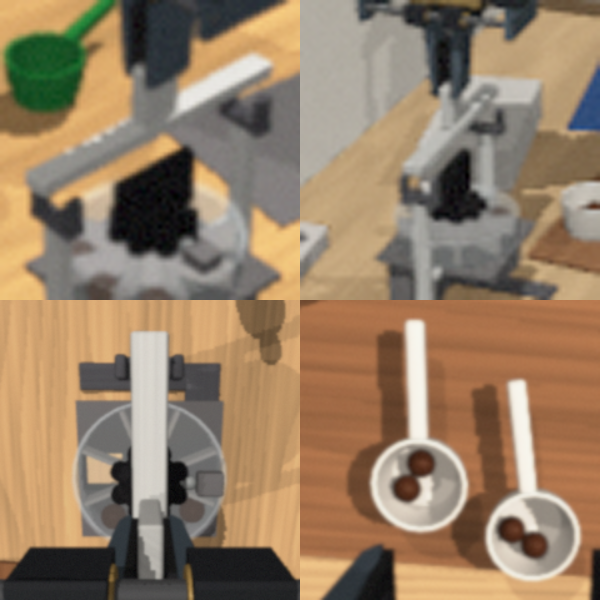

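The bar hangs centred between the bracket walls (wrist crop: walls at col 122 and 176, bar centre 149), the paddle is aligned under it, and each white bowl holds two candies. Lower it.

>>> drive_tool --deltas '[{"x": -0.5, "y": 0, "z": 8, "rx": 0, "ry": 0, "rz": 0, "jaw": 0}, {"x": 0, "y": 0, "z": 8, "rx": 0, "ry": 0, "rz": 0, "jaw": 0}, {"x": 0, "y": 0, "z": 6, "rx": 0, "ry": 0, "rz": 0, "jaw": 0}, {"x": 0, "y": 0, "z": 3, "rx": 0, "ry": 0, "rz": 0, "jaw": 0}, {"x": 0, "y": 0, "z": 0, "rx": 0, "ry": 0, "rz": 0, "jaw": 0}]'

```text
clock: 71.08
tcp_pos: [652.6, -12.1, 228.1]
tcp_rot: [[1.0, 0.03, -0.0], [0.03, -1.0, 0.0], [-0.0, -0.0, -1.0]]
force: [-0.5, -0.1, -2.1]
grip_width: 0.131
```

>>> drive_tool --deltas '[{"x": 0, "y": 0, "z": 1.5, "rx": 0, "ry": 0, "rz": 0, "jaw": 0}, {"x": 0, "y": 0, "z": 0, "rx": 0, "ry": 0, "rz": 0, "jaw": 0}]'

```text
clock: 71.32
tcp_pos: [652.7, -12.1, 226.9]
tcp_rot: [[1.0, 0.03, 0.0], [0.03, -1.0, 0.0], [0.0, 0.0, -1.0]]
force: [0.6, 0.2, -2.0]
grip_width: 0.129
```

>>> drive_tool --deltas '[{"x": 0, "y": 0, "z": 1, "rx": 0, "ry": 0, "rz": 0, "jaw": 0}, {"x": 0, "y": 0, "z": 0.7, "rx": 0, "ry": 0, "rz": 0, "jaw": 0}, {"x": 0, "y": 0, "z": 0, "rx": 0, "ry": 0, "rz": 0, "jaw": 0}]'

```text
clock: 71.7
tcp_pos: [652.8, -12.1, 225.3]
tcp_rot: [[1.0, 0.03, 0.0], [0.03, -1.0, 0.0], [0.0, -0.0, -1.0]]
force: [-0.4, 0.4, 0.4]
grip_width: 0.129
```

Just touching (force 0.4 N up instead of -2). Seat it a little more, release, rise and check.

>>> drive_tool --deltas '[{"x": 0, "y": 0, "z": 0.4, "rx": 0, "ry": 0, "rz": 0, "jaw": 0}, {"x": 0, "y": 0, "z": 0, "rx": 0, "ry": 0, "rz": 0, "jaw": 30}, {"x": 0, "y": 0, "z": 0, "rx": 0, "ry": 0, "rz": 0, "jaw": 60}, {"x": 0, "y": 0, "z": 0, "rx": 0, "ry": 0, "rz": 0, "jaw": 60}, {"x": 0, "y": 0, "z": -20, "rx": 0, "ry": 0, "rz": 0, "jaw": 60}]'

```text
clock: 72.32
tcp_pos: [651.8, -12.1, 244.1]
tcp_rot: [[1.0, 0.03, -0.003], [0.03, -1.0, 0.0], [-0.003, -0.0, -1.0]]
force: [-0.5, 0.1, 0.2]
grip_width: 0.535
```

>>> drive_tool --deltas '[{"x": 0, "y": 0, "z": -40, "rx": 0, "ry": 0, "rz": 0, "jaw": 60}, {"x": 0, "y": 0, "z": -50, "rx": 0, "ry": 0, "rz": 0, "jaw": 60}, {"x": 0, "y": -50, "z": -40, "rx": 0, "ry": 0, "rz": 0, "jaw": 60}, {"x": -40, "y": 0, "z": 0, "rx": 0, "ry": 0, "rz": 0, "jaw": 60}, {"x": 0, "y": 0, "z": 0, "rx": 0, "ry": 0, "rz": 0, "jaw": 60}]'

```text
clock: 72.95
tcp_pos: [610.0, 35.9, 376.0]
tcp_rot: [[1.0, 0.031, 0.002], [0.031, -1.0, -0.0], [0.002, 0.0, -1.0]]
force: [-0.2, -0.1, 0.4]
grip_width: 0.658
```

```bash
python3 bar.py 200 5; python3 bw.py
python3 - <<'E'
from h import *
np.set_printoptions(precision=1,suppress=True)
s=monitor.get_state()
P={'scene':models.pinpoint('scene','bar'),'side':models.pinpoint('side','bar')}
for r in P['scene'][:2]:
  for q in P['side'][:2]: print('bar',*tri([ray('scene',r['centre']),ray('side',q['centre'])]))
for c in('scene','side'):
  for n in ('sauce','spice_jar','paper_cup','small_dish'):
    print(c,n,[(np.round(r['centre']),atz(c,r['centre'],0)[:2]) for r in models.pinpoint(c,n)[:1]])
# colour residue: brackets vs bar along the far bracket in the wrist picture
w=cv2.imread('bar5.png');print([proj('wrist',[652.5+88*np.sin(-.03)*k,-12+88*k,215]).round() for k in(1,-1)])
g=w.max(2)
for k in (1,-1):
  p=proj('wrist',[652.4-88*.03*k,-11.8+88*k,222]);print(k,p.round(1),g[int(p[1]),int(p[0])-24:int(p[0])+25])
E
```

```text
72.95 [610.   35.9 376. ] yaw 0.030838918364375342
origin [209.7, 285.4] 0.88 [649.3 -12.1 200. ]
trace 0.64 [281. 125. 298. 262.]
ends [648.2  93.6 212. ] [652.9 -82.2 212. ] len 175.94511540277045 mid [650.5   5.7 212. ]
73.1 [611.7  35.3 374.6] 59.97891286580435 [-0.6  0.8 -0.3]
[292. 176.] [178. 264.] 0.96 0.79 [ 585.1 -247.8    3.4] 2.0
[199. 228.] [240. 296.] 0.81 0.83 [312.9 151.9  -7.7] 0.4
[293. 136.] [169. 279.] 0.78 0.77 [ 536.  -336.8   16.5] 3.2
[238. 113.] [186. 333.] 0.74 0.64 [ 260.1 -272.2    8.1] 4.6
spout side [184.3 238.6] 0.94 [621.2 -24.9  79. ]
candy1 scene [291.7 133.2] 0.42 [ 525.8 -342.5   20. ]
scene sauce [(array([252., 331.]), array([752.7, 211.1]))]
scene spice_jar [(array([324., 230.]), array([ 770.7, -202.7]))]
scene paper_cup [(array([250., 330.]), array([747. , 214.4]))]
scene small_dish [(array([218., 204.]), array([361.2,  11.3]))]
side sauce [(array([222., 183.]), array([765.2, 206.4]))]
side spice_jar [(array([178., 266.]), array([ 576. , -250.4]))]
side paper_cup [(array([311., 222.]), array([424.6, 571.1]))]
side small_dish [(array([210., 290.]), array([389.4, -24.8]))]
[array([291., 143.]), array([287., 276.])]
1 [291.3 143.3] [214 219 219 215 204 179 132  78  70  81  83  81  72  71  97 143 177 188
 191 196 207 212 216 217 217 214 214 215 216 215 195 147  93  64  49  49
  65  79  83  85  77  71  69  72  77  74  75  73  75]
-1 [287.2 278.9] [83 83 84 83 83 82 83 83 80 82 83 81 84 82 82 83 84 83 81 85 81 82 81 83
 83 81 81 82 82 85 82 82 80 82 82 83 82 81 83 83 81 82 83 82 82 83 82 81
 82]
```

```bash
python3 -c "
from bench import robot;print(robot.finish_job())"
```

```text
the job is handed in; nothing more can be done
None
```

The job is done and handed in at about 73 s of simulated time. There were two white bowls; no third was present. The green and purple look-alikes were not touched.

**What I did**
- I lifted the lock bar level out of the brackets and laid it on the mat.
- I filled each bowl in turn under the spout by turning the knob 90° clockwise (two clicks).
- I stood each bowl back on the board.
- I laid the bar back in both brackets.

**Last checks**
- **Bar:** it touched the bracket floor at the expected height, 25.3 mm below the tool. Its centre measured y ≈ -12.1, against -11.8 for the dispenser axis. The last view before lowering showed it centred between the bracket walls in x.
- **Bowls and candies:** a wrist picture after the second bowl was set down showed two candies in each bowl. The final scene-camera check picked up only one candy, inside a bowl. None was detected lying loose.
- **Bystanders:** I never approached the bottle, jar, paper cup or blue dish. The final detections put the bottle and dish close to where they should be. The network confused the cup and jar with other things, so those two readings are not a check.

**What went wrong or disagreed**
- **First grasp:** my first pinch of a bowl handle was too high and closed on nothing. It turned that bowl slightly on the board, and a lower grasp held.
- **Knocked bowl:** the first filled bowl was later found about 4 cm from where I had put it. It was upright, on the board and still held both candies, so I left it there.
- **Bowl positions:** the scene and side cameras sometimes disagreed by up to about 1.5 cm on single readings. I relied on their combined values and on contact forces.

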